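Load the part-marking unit and start it by key

ROBOT

A 6-joint arm with a two-finger parallel gripper is mounted at the origin on the work surface. World frame = base frame: x ahead of the robot, y to its left, z up, the work surface at z = 0. Lengths are in mm, angles in rad, forces in N, time in s.
With the tool pointing down it reaches from about 275 to 750 mm from the base axis. Payload 10.2 kg.
Tool frame: the origin (TCP) lies midway between the tips of the shut fingers; the grasp point (between the pads) lies 19 mm behind it; z points along the fingers, y is the line along which they close (so a half turn about z gives the same grasp; the last joint's range is limited). The gripper opens to 85 mm and grips with 20 to 120 N. Pads are 22 mm wide; open, the fingers measure 114 mm over their backs; the gripper's body (76 mm by 85 mm) begins 54 mm behind the grasp point. The pads swing forward as they close: fully open they stand 13 mm farther back than shut.
Start: joints at [0.909, 0.313, 1.498, -0, 1.331, -0.223], TCP at [223.061, 475.263, 231.294] pointing down, gripper open.
Joint ranges: [-2.94, 2.94], [-0.97, 2.17], [0.19, 2.56], [-1.23, 4.37], [0.02, 3.11], [-2.88, 2.88]. Speed limits (rad/s): [2.39, 2.39, 3.01, 3.14, 3.14, 3.14].

INTERFACE

Orientations are given as a unit quaternion [w, x, y, z].
In Python, from rig import sense, capture, finish_job, find_in, place_of gives the robot as it stands. The module is installed in compiled form; this text tells all that it offers.
- The arm moves only by the shell command python3 -m jog 'ROWS' [FORCE]. ROWS is JSON, a list of rows, each an object of numbers: "tx", "ty", "tz": the shift along the tool's x, y, z in mm; "ax", "ay", "az": the turn, a rotation vector about the tool's x, y, z in rad; "jaw": the closure, from -1 (fully open) to 1 (shut), so that 0 is half open. In form: [{"tx": .., "ty": .., "tz": .., "ax": .., "ay": .., "az": .., "jaw": ..}, ...]. A call has 1 to 5 rows; each row shifts and turns the commanded pose from where the row before left it, along the tool's axes as they then stand; what a row does not reach is not made up. A row lasts 1/8 s, in which the tool goes at most 62.5 mm and 10.7 degrees, less where a joint would pass 70% of its speed; a pose out of reach is approached as far as the arm can. A call with a gripper value outside its range is refused whole. The fingers move at their own pace and stop on an object; FORCE is the grip in N (left out, the last holds). Time passes only in rows, so rows that do not move let the fingers close. It gives the time, the measured TCP pose, the force, the opening and the grip force at its end, in the units of the state.
- sense(): the state, without advancing time (a new reading comes with each control period).
- capture(name): name is "side" or "top" or "wrist"; returns a dict with "color" (480x640x3 uint8, red, green, blue), "depth" (480x640 float32, mm along the optical axis (not along the pixel's ray), 0 where there is no reading), "fx", "fy", "cx", "cy" (pixels), "camera_from_world" (4x4, takes a point from world to camera coordinates); the wrist camera has in their place "mount" (4x4, takes a point from camera to tool coordinates, whose origin is the TCP and whose axes are the flange's). Camera axes: x right, y up, looking along -z (the intrinsics and any distortion apply to the point x, -y, -z); pixel columns grow to the right and rows downward; lengths in mm; the calibration is good to about 2 mm. A picture is of the moment at which its call begins: read the wrist's pose just before it.
- finish_job(): hands the job in; it is judged then, once.
Trained networks look in the newest picture that a camera, given by its name, has taken for a name from the list of things; names that differ only in an ending like _2 or _b are one class to them, and where a whole thing is asked for, a point or a joint stands for the part that bears it (a point fixed in the world has none). Each returns a list of dicts, best first, with "conf" (0 to 1); they miss things now and then, are a little off and sometimes report something else, mostly with a low value. They report only what shows in the picture. A call takes as long as a camera call. They do not tell look-alikes from the thing itself.
- find_in(query, camera): "centre" ([column, row] in pixels, amid what is visible of it).
- place_of(query, camera): "centre" ([column, row] in pixels: a listed point, or the origin of a listed thing).
The state is a dict: "time_s": time; "joints": joint angles; "dq": joint speeds; "tau": joint torques, N m; "eef_pos": TCP position; "ee_rot": TCP orientation; "force": force on the tool from outside, world axes, zero at the start; "wrist_torque": the same for the moment, N m; "grip_width": opening from 0.0 (shut) to 1.0 (fully open); "grip_force": force on a finger pad.
Only numpy, scipy, OpenCV 4.12 (cv2) and the standard library are available. Lean on these libraries where they do the work, as an engineer would, in place of code of your own. Each camera call takes 0.05 s, during which the arm holds its last target. There are 200 camera calls.

TASK

Take each finished plain bush (one or two) out of the marking unit's open drawer and stand it upright in an empty pocket of the black tray, and stand every flanged hub upright on the floor of the drawer, one to a compartment, leaving the tray's own plain bush and everything else on the bench alone. Only then push the drawer fully home until it seats in its detent, and afterwards turn the key clockwise to its start stop, hold it there for a second, and let go so that it springs back to run.

Things in the scene. Friction and masses are not known exactly. Their poses are not given: they have to be found in the camera images.
- hub0_c (a point): Flanged steel hub, standing upright in a pocket of the tray at the start (may be absent; 3 to 5 are present). 46 mm tall, foot flange 54 mm across and 8 mm thick, above it a round stem 34 mm across; about 0.2 kg. This point is on its axis, half-way up (23 mm above its underside); z is its axis, up.
- hub1_c (a point): Flanged steel hub, standing upright in a pocket of the tray at the start (may be absent; 3 to 5 are present). 46 mm tall, foot flange 54 mm across and 8 mm thick, above it a round stem 34 mm across; about 0.2 kg. This point is on its axis, half-way up (23 mm above its underside); z is its axis, up.
- hub2_c (a point): Flanged steel hub, standing upright in a pocket of the tray at the start (may be absent; 3 to 5 are present). 46 mm tall, foot flange 54 mm across and 8 mm thick, above it a round stem 34 mm across; about 0.2 kg. This point is on its axis, half-way up (23 mm above its underside); z is its axis, up.
- hub3_c (a point): Flanged steel hub, standing upright in a pocket of the tray at the start (may be absent; 3 to 5 are present). 46 mm tall, foot flange 54 mm across and 8 mm thick, above it a round stem 34 mm across; about 0.2 kg. This point is on its axis, half-way up (23 mm above its underside); z is its axis, up.
- hub4_c (a point): Flanged steel hub, standing upright in a pocket of the tray at the start (may be absent; 3 to 5 are present). 46 mm tall, foot flange 54 mm across and 8 mm thick, above it a round stem 34 mm across; about 0.2 kg. This point is on its axis, half-way up (23 mm above its underside); z is its axis, up.
- bush_old0_c (a point): Plain round steel bush without flange, 38 mm across, 46 mm tall, 0.2 kg, standing in a compartment of the open drawer at the start, left from the last batch (one or both of two are present). Point on its axis half-way up (23 mm above its underside); z is its axis, up.
- bush_old1_c (a point): Plain round steel bush without flange, 38 mm across, 46 mm tall, 0.2 kg, standing in a compartment of the open drawer at the start, left from the last batch (one or both of two are present). Point on its axis half-way up (23 mm above its underside); z is its axis, up.
- bush_tray_c (a point): Another plain round steel bush of the same size, 38 mm across, 46 mm tall, standing in a pocket of the tray; it stays there. Point on its axis half-way up.
- tray_floor (a point): Black plastic pocket tray fixed to the bench, 168 x 248 x 14 mm, six round pockets 63 mm across and 10 mm deep, in two rows of three at 80 mm pitch. Point at the tray's middle, at the height of the pockets' floor (4 mm over the bench); x, y along its short and long sides, z up; the pockets' centres lie at x = -40 and 40, y = -80, 0 and 80 mm from this point.
- drawer_floor (a point): Middle of the inner floor of the marking unit's loading drawer (white front), 19 mm over the bench; x points into the unit (closing), y left, z up. Six compartments, centres at x = -37 and 38, y = -70, 0, 70 mm from here, inside 66 mm wide in y and 70 in x, walls 12 mm high and 4 thick. Front panel 59 mm above this floor, outer face 93 mm from here toward -x.
- drawer_handle (a point): Middle of the drawer's bar handle: bar 112 mm long (y), 10 mm thick (x), 12 mm high, 55 mm over the bench, 38 mm out from the drawer's front. x points into the unit: the way to push it home. The unit's base (95 mm high) begins 53 mm beyond this point (+x) when the drawer is home; its hood (220 mm high) 60 mm farther back.
- drawer (a joint): Opening of the drawer, m: 0 = home, about 0.155 to 0.178 open at the start. Friction 1 N; a sprung-ball detent has to be overcome between 12 and 6 mm (about 14 N), inside which it seats itself at 0 to 2 mm and stays.
- key_grip (a point): Middle of the black bow of the key that stands fixed in the switch box (grey box 90 x 90 x 50 mm on the bench). The bow is an upright plate 34 mm long (along this point's x), 10 mm thick (along y), 32 mm high; this point lies 83 mm over the bench, on the vertical turning axis, and turns with the key.
- key (a joint): Angle of the key, rad: 0 = run, where its spring holds it (it starts here); grows clockwise seen from above to 1.05 = start stop. The spring needs 0.03 Nm to leave run and 0.14 Nm at the stop, and turns the key back to run when it is let go.
- handtool: Bystander: hand deburring tool lying on the bench, origin on the bench under it.
- caliper: Bystander: caliper 200 mm long lying flat near the robot, 10 mm thick.
- spraycan: Bystander: can 52 mm across, 120 mm tall.
- driver: Bystander: screwdriver lying on the bench.
- partscup: Bystander: grey bowl 80 mm across, 50 mm tall.
Things that resemble listed ones, but are neither listed nor needed, are in the scene too. What is shaped like the part that bears hub1_c but green or red is not meant. Leave any green look-alike of the part that bears hub0_c alone.

How it is judged (in metres and radians):
On the way, in this order (a step that is already met when the one before it is completed fails the run):
1. the bushes from the drawer stand in tray pockets and every flanged hub stands in the drawer, let go (x of bush_old0_c in the frame of tray_floor between -0.075 and 0.075 m and y of bush_old0_c in the frame of tray_floor between -0.115 and 0.115 m and z of bush_old0_c in the frame of tray_floor between 0.018 and 0.028 m and angle between each of bush_old0_c, bush_old1_c, hub0_c, hub1_c, hub2_c, hub3_c, hub4_c's own z axis and vertical below 0.15 rad and contact force between the fingers and bush_old0 below 0.2 N and x of bush_old1_c in the frame of tray_floor between -0.075 and 0.075 m and y of bush_old1_c in the frame of tray_floor between -0.115 and 0.115 m and z of bush_old1_c in the frame of tray_floor between 0.018 and 0.028 m and contact force between the fingers and bush_old1 below 0.2 N and x of hub0_c in the frame of drawer_floor between -0.075 and 0.075 m and y of hub0_c in the frame of drawer_floor between -0.105 and 0.105 m and z of hub0_c in the frame of drawer_floor between 0.018 and 0.028 m and x of hub1_c in the frame of drawer_floor between -0.075 and 0.075 m and y of hub1_c in the frame of drawer_floor between -0.105 and 0.105 m and z of hub1_c in the frame of drawer_floor between 0.018 and 0.028 m and x of hub2_c in the frame of drawer_floor between -0.075 and 0.075 m and y of hub2_c in the frame of drawer_floor between -0.105 and 0.105 m and z of hub2_c in the frame of drawer_floor between 0.018 and 0.028 m and x of hub3_c in the frame of drawer_floor between -0.075 and 0.075 m and y of hub3_c in the frame of drawer_floor between -0.105 and 0.105 m and z of hub3_c in the frame of drawer_floor between 0.018 and 0.028 m and x of hub4_c in the frame of drawer_floor between -0.075 and 0.075 m and y of hub4_c in the frame of drawer_floor between -0.105 and 0.105 m and z of hub4_c in the frame of drawer_floor between 0.018 and 0.028 m and contact force between the fingers and hub0 below 0.2 N and contact force between the fingers and hub1 below 0.2 N and contact force between the fingers and hub2 below 0.2 N and contact force between the fingers and hub3 below 0.2 N and contact force between the fingers and hub4 below 0.2 N), for 0.2 s.
2. the drawer is home in its detent, the hubs standing in it (value of joint drawer below 0.003 m and x of hub0_c in the frame of drawer_floor between -0.075 and 0.075 m and y of hub0_c in the frame of drawer_floor between -0.105 and 0.105 m and z of hub0_c in the frame of drawer_floor between 0.018 and 0.028 m and angle between each of hub0_c, hub1_c, hub2_c, hub3_c, hub4_c's own z axis and vertical below 0.15 rad and x of hub1_c in the frame of drawer_floor between -0.075 and 0.075 m and y of hub1_c in the frame of drawer_floor between -0.105 and 0.105 m and z of hub1_c in the frame of drawer_floor between 0.018 and 0.028 m and x of hub2_c in the frame of drawer_floor between -0.075 and 0.075 m and y of hub2_c in the frame of drawer_floor between -0.105 and 0.105 m and z of hub2_c in the frame of drawer_floor between 0.018 and 0.028 m and x of hub3_c in the frame of drawer_floor between -0.075 and 0.075 m and y of hub3_c in the frame of drawer_floor between -0.105 and 0.105 m and z of hub3_c in the frame of drawer_floor between 0.018 and 0.028 m and x of hub4_c in the frame of drawer_floor between -0.075 and 0.075 m and y of hub4_c in the frame of drawer_floor between -0.105 and 0.105 m and z of hub4_c in the frame of drawer_floor between 0.018 and 0.028 m), for 0.2 s.
3. the key is at its start stop and held there, the drawer home (value of joint key above 0.9 rad and value of joint drawer below 0.003 m), for 0.5 s.
4. the key has sprung back to run and is let go (value of joint key below 0.1 rad and contact force between the fingers and key below 0.2 N), for 0.2 s.
At the end, for the whole second after the job is handed in: Every hub present stands upright (0.15 rad) on the drawer floor (height within 5 mm), drawer home (under 3 mm), all bushes upright on tray pocket floors (height within 5 mm), key back at run (under 0.1 rad), all let go (all of step 2 and x of bush_old0_c in the frame of tray_floor between -0.075 and 0.075 m and y of bush_old0_c in the frame of tray_floor between -0.115 and 0.115 m and z of bush_old0_c in the frame of tray_floor between 0.018 and 0.028 m and angle between each of bush_old0_c, bush_old1_c, bush_tray_c's own z axis and vertical below 0.15 rad and contact force between the fingers and bush_old0 below 0.2 N and x of bush_old1_c in the frame of tray_floor between -0.075 and 0.075 m and y of bush_old1_c in the frame of tray_floor between -0.115 and 0.115 m and z of bush_old1_c in the frame of tray_floor between 0.018 and 0.028 m and contact force between the fingers and bush_old1 below 0.2 N and x of bush_tray_c in the frame of tray_floor between -0.075 and 0.075 m and y of bush_tray_c in the frame of tray_floor between -0.115 and 0.115 m and z of bush_tray_c in the frame of tray_floor between 0.018 and 0.028 m and value of joint key below 0.1 rad and contact force between the fingers and anything else below 0.2 N); the robot touches nothing.
It fails at once if the tray's own plain bush is taken from its pocket (moved over 30 mm) (distance of bush_tray_c from where it was at the start of the episode above 0.03 m).
It fails at once if the key is turned to start while the drawer is open (value of joint key above 0.5 rad and value of joint drawer above 0.02 m).
It fails at once if a bystander on the bench is disturbed (moved over 40 mm) (distance of any of handtool, caliper, spraycan, driver, partscup from where it was at the start of the episode above 0.04 m).
Of hub0, hub1, hub2, hub3, hub4 only 3 to 5 are there at a start; the rules pass over those that are not, and their reading is None.
Of bush_old0, bush_old1 only 1 to 2 are there at a start; the rules pass over those that are not, and their reading is None.
At some moment in a run one of hub0, hub1, hub2, hub3, hub4 may be knocked a few centimetres aside while the robot is not near it.
It also fails if it takes over 210 s, if anything falls off the work surface, if the arm or the gripper's body presses on something with over 40 N, if the wrist force passes 120 N, or if a joint passes its speed limit or range.

## Working session

There is one attempt and no reset: what is moved stays moved. The work goes in short steps, Python scripts to look and compute and a shell command to move; the robot and the scene stay as the last step left them, time stands still between calls to the robot, and variables do not carry over. Pictures are saved under pics/ and viewed, at most 14 in all, crops included, and the job is handed in when it is done.

```bash
mkdir -p pics; cat > h.py <<'E'
import numpy as np, cv2, sys
from rig import sense, capture, finish_job, find_in, place_of
from scipy.spatial.transform import Rotation as R
def save(c,n): cv2.imwrite('pics/'+n, cv2.cvtColor(c['color'],cv2.COLOR_RGB2BGR))
def T(c,s=None):
    if 'camera_from_world' in c: return np.linalg.inv(np.array(c['camera_from_world']))
    w=np.eye(4); q=s['ee_rot']; w[:3,:3]=R.from_quat([q[1],q[2],q[3],q[0]]).as_matrix(); w[:3,3]=s['eef_pos']
    return w@np.array(c['mount'])
def cloud(c,M):
    v,u=np.mgrid[:480,:640]; d=c['depth']
    p=np.stack([(u-c['cx'])/c['fx']*d,-(v-c['cy'])/c['fy']*d,-d],-1)
    return p@M[:3,:3].T+M[:3,3]
def atz(c,M,px,z):
    r=M[:3,:3]@np.array([(px[0]-c['cx'])/c['fx'],-(px[1]-c['cy'])/c['fy'],-1]); o=M[:3,3]
    return o+r*(z-o[2])/r[2]
E
python3 - <<'E'
from h import *
s=sense(); print(s)
for n in ['top','side']:
    c=capture(n); save(c,n+'0.png'); M=T(c); print(n,{k:c[k] for k in c if k not in('color','depth','camera_from_world')},M[:3,3].round())
    P=cloud(c,M)
    for q,z in [('hub0_c',27),('bush_old0_c',42),('tray_floor',4),('drawer_floor',19),('drawer_handle',55),('key_grip',83),('handtool',0),('caliper',0),('spraycan',0),('driver',0),('partscup',0)]:
        for r in place_of(q,n):
            if r['conf']>.3: print(q,round(r['conf'],2),np.round(r['centre']),atz(c,M,r['centre'],z).round()[:2])
E
```

```text
{'time_s': 0.0, 'joints': array([ 9.08625029e-01,  3.13465646e-01,  1.49845764e+00, -2.71492876e-05,
        1.33100376e+00, -2.23377716e-01]), 'dq': array([-0.00088485, -0.00110519, -0.00027717,  0.00047332, -0.00090832,
        0.00043511]), 'tau': array([ 4.02535661e-04, -4.12267256e+01, -2.59742761e+01, -1.37081743e-04,
        4.16475465e-03,  2.92206562e-05]), 'eef_pos': array([222.88351305, 475.04520204, 230.71933745]), 'ee_rot': array([-2.73945661e-04,  2.17637709e-01,  9.76029396e-01, -6.08503581e-04]), 'force': array([-0.53594352,  0.28391923, -0.04008901]), 'wrist_torque': array([ 0.00805346, -0.00091043, -0.03936614]), 'grip_force': 0.0, 'grip_width': 1.0005944791429717}
top {'fx': 472.1829909694656, 'fy': 472.1829909694656, 'cx': 323.12914797733805, 'cy': 235.4698876799093} [ 401.   33. 1073.]
hub0_c 0.92 [253. 272.] [474. 200.]
hub0_c 0.71 [308. 259.] [503.  78.]
bush_old0_c 0.67 [373. 202.] [630. -65.]
tray_floor 0.9 [222. 248.] [528. 276.]
drawer_floor 0.83 [401. 222.] [ 591. -129.]
drawer_handle 0.58 [407. 278.] [ 461. -135.]
drawer_handle 0.41 [252. 271.] [474. 197.
[... 364 characters left out ...]
, 'cx': 319.88590282409797, 'cy': 248.17683154044263} [ 268. 1059.  817.]
hub0_c 0.89 [332. 313.] [484. 201.]
hub0_c 0.79 [333. 276.] [511.  76.]
bush_old0_c 0.71 [300. 229.] [638. -73.]
drawer_floor 0.67 [324. 225.] [ 592. -143.]
drawer_handle 0.59 [379. 404.] [342. 438.]
drawer_handle 0.58 [373. 222.] [ 459. -131.]
key_grip 0.52 [336. 221.] [540. -71.]
key_grip 0.48 [366. 161.] [ 533. -417.]
key_grip 0.47 [298. 339.] [513. 348.]
handtool 0.57 [233. 301.] [718. 188.]
caliper 0.63 [405. 244.] [ 373. -130.]
spraycan 0.71 [326. 186.] [ 649. -384.]
spraycan 0.7 [263. 355.] [594. 330.]
driver 0.78 [378. 404.] [348. 394.]
partscup 0.34 [380. 406.] [343. 395.]
partscup 0.33 [265. 353.] [592. 324.]
```

View pics/top0.png

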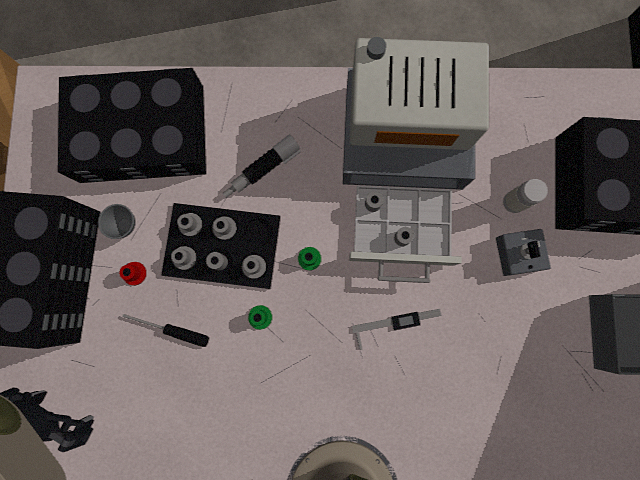

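View pics/side0.png

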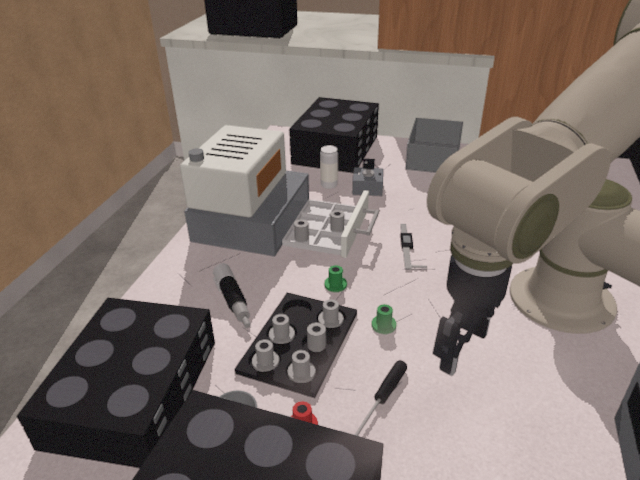

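The top picture shows the tray at (221,247) with four flanged hubs at (190,222), (225,227), (184,258) and (254,266). Its own bush is at (216,261) and the empty pocket is near (262,232). The drawer holds two bushes, at (373,202) and (404,237). The side picture agrees: no flange at (316,335). The green and red parts are decoys.

```bash
cat >> h.py <<'E'
def discs(c,P,zt,box,tol=7):
    # round tops near height zt in box -> centres
    m=(abs(P[...,2]-zt)<tol)&(P[...,0]>box[0])&(P[...,0]<box[1])&(P[...,1]>box[2])&(P[...,1]<box[3])&(c['depth']>0)
    n,l,st,ce=cv2.connectedComponentsWithStats(m.astype(np.uint8)); o=[]
    for i in range(1,n):
        if st[i,4]<40: continue
        q=P[l==i]; xy=q[:,:2].astype(np.float32); (cx,cy),r=cv2.minEnclosingCircle(xy); o.append((ce[i].round(),st[i,4],round(cx),round(cy),round(r,1),q[:,2].max().round()))
    return o
E
python3 - <<'E'
from h import *
c=capture('top'); M=T(c); P=cloud(c,M)
print('tray');[print(x) for x in discs(c,P,50,(420,640,140,400))]
print('drawer');[print(x) for x in discs(c,P,63,(520,690,-240,-20))]
X,Y,Z=P[...,0],P[...,1],P[...,2]
g=c['color'].astype(int).sum(-1)
m=((g<130)&(X>410)&(X<650)&(Y>130)&(Y<410)&(Z<30)).astype(np.uint8)
m=cv2.morphologyEx(m,cv2.MORPH_OPEN,np.ones((3,3))); n,l,st,_=cv2.connectedComponentsWithStats(m); i=1+st[1:,4].argmax()
mm=cv2.morphologyEx((l==i).astype(np.uint8),cv2.MORPH_OPEN,np.ones((9,9)))
print('tray rect',cv2.minAreaRect(P[(l==i)&(abs(Z-12)<12)][:,:2].astype(np.float32)))
def rect(n,x0,x1,y0,y1,z0,z1):
    k=(X>x0)&(X<x1)&(Y>y0)&(Y<y1)&(Z>z0)&(Z<z1); q=P[k]; print(n,k.sum(),cv2.minAreaRect(q[:,:2].astype(np.float32)),q.mean(0).round(1))
rect('front',470,560,-280,10,68,84)
rect('handle',430,480,-230,-50,45,68)
rect('keybox',470,600,-470,-320,38,58)
rect('bow',470,600,-470,-320,85,110)
rect('base',600,760,-300,20,85,102)
E
```

```text
tray
(array([185., 221.]), np.int32(192), 582, 351, 17.4, np.float64(56.0))
(array([221., 225.]), np.int32(183), 574, 272, 16.9, np.float64(55.0))
(array([179., 256.]), np.int32(193), 505, 360, 17.1, np.float64(55.0))
(array([215., 260.]), np.int32(240), 497, 281, 19.0, np.float64(55.0))
(array([251., 265.]), np.int32(190), 487, 201, 17.0, np.float64(55.0))
drawer
(array([374., 200.]), np.int32(241), 631, -66, 19.1, np.float64(70.0))
(array([405., 235.]), np.int32(245), 553, -132, 19.0, np.float64(70.0))
tray rect ((534.2479248046875, 277.9629211425781), (248.18917846679688, 167.7863311767578), 83.55044555664062)
front 839 ((526.8592529296875, -131.14328002929688), (232.17938232421875, 60.66517639160156), 87.81403350830078) [ 504.6 -130.9   77.7]
handle 323 ((466.143310546875, -129.13442993164062), (112.20037841796875, 26.116756439208984), 89.2896728515625) [ 461.5 -130.    60.3]
keybox 1555 ((522.4271850585938, -396.6671447753906), (90.0660171508789, 90.94757843017578), 8.904998779296875) [ 521.1 -392.5   50.3]
bow 122 ((521.965087890625, -396.24700927734375), (33.42713928222656, 10.894532203674316), 9.078755378723145) [ 521.8 -395.3   96.5]
base 3933 ((714.6214599609375, -138.74636840820312), (280.8427734375, 78.91331481933594), 87.52848052978516) [ 707.4 -138.2   95.2]
```

```bash
cat >> h.py <<'E'
def go(x,y,z=None,yaw=-2.3):
    s=sense(); q=s['ee_rot']; r=R.from_quat([q[1],q[2],q[3],q[0]]); p=s['eef_pos']
    m=r.as_matrix(); a=np.degrees(np.arctan2(m[1,1],m[0,1]))-90
    print('pos',p.round(1),'yaw',a.round(1),'tilt',np.degrees(np.arccos(-m[2,2])).round(2),'t',round(s['time_s'],1),'w',round(s['grip_width']*85,1),'gf',round(s['grip_force'],1))
    d=np.array([x,y,p[2] if z is None else z])-p; print('tool delta',(m.T@d).round(1),'az',round(-np.radians(yaw-a),3))
if __name__=='__main__': go(*map(float,sys.argv[1:]))
E
python3 -m jog '[{"az":-0.1333,"jaw":-0.3},{"az":-0.1333,"jaw":-0.3},{"az":-0.1333,"jaw":-0.3},{"jaw":-0.3}]' 40; python3 h.py 553 -132
```

```text
pos [223.1 475.3 231.3] yaw -25.1 tilt 0.0 t 1.2 w 85.4 gf 0.0
tool delta [-556.7 -409.6   -0. ] az -0.399schema error: expected keys tx, ty, tz, ax, ay, az, jaw
```

All keys are required in every row.

```bash
python3 -m jog '[{"tx":0,"ty":0,"tz":0,"ax":0,"ay":0,"az":-0.1333,"jaw":-0.3},{"tx":0,"ty":0,"tz":0,"ax":0,"ay":0,"az":-0.1333,"jaw":-0.3},{"tx":0,"ty":0,"tz":0,"ax":0,"ay":0,"az":-0.1333,"jaw":-0.3},{"tx":0,"ty":0,"tz":0,"ax":0,"ay":0,"az":0,"jaw":-0.3}]' 40; python3 h.py 553 -132
```

```text
time_s: 1.75
eef_pos: [223.1, 475.3, 231.3]
ee_rot: [0.0, 0.02, 1.0, 0.0]
force: [-0.3, -0.0, 0.5]
grip_width: 0.645
grip_force: 0.0
pos [223.1 475.3 231.3] yaw -2.3 tilt 0.0 t 1.8 w 54.8 gf 0.0
tool delta [-354.  -593.6   -0. ] az 0.0
```

```bash
python3 -m jog '[{"tx":-27,"ty":-46,"tz":0,"ax":0,"ay":0,"az":0,"jaw":-0.3},{"tx":-27,"ty":-46,"tz":0,"ax":0,"ay":0,"az":0,"jaw":-0.3},{"tx":-27,"ty":-46,"tz":0,"ax":0,"ay":0,"az":0,"jaw":-0.3},{"tx":-27,"ty":-46,"tz":0,"ax":0,"ay":0,"az":0,"jaw":-0.3},{"tx":-27,"ty":-46,"tz":0,"ax":0,"ay":0,"az":0,"jaw":-0.3}]'; python3 -m jog '[{"tx":-27,"ty":-46,"tz":0,"ax":0,"ay":0,"az":0,"jaw":-0.3},{"tx":-27,"ty":-46,"tz":0,"ax":0,"ay":0,"az":0,"jaw":-0.3},{"tx":-27,"ty":-46,"tz":0,"ax":0,"ay":0,"az":0,"jaw":-0.3},{"tx":-27,"ty":-46,"tz":0,"ax":0,"ay":0,"az":0,"jaw":-0.3},{"tx":-27,"ty":-46,"tz":0,"ax":0,"ay":0,"az":0,"jaw":-0.3}]'; python3 h.py 553 -132 33
```

```text
time_s: 2.38
eef_pos: [349.6, 238.6, 231.5]
ee_rot: [0.0, 0.021, 1.0, 0.0]
force: [1.1, -0.1, -0.3]
grip_width: 0.651
grip_force: 0.0
time_s: 3.0
eef_pos: [475.6, 3.3, 231.4]
ee_rot: [0.0, 0.021, 1.0, 0.0]
force: [-0.1, 0.8, 0.6]
grip_width: 0.652
grip_force: 0.0
pos [475.6   3.3 231.4] yaw -2.4 tilt 0.03 t 3.0 w 55.4 gf 0.0
tool delta [ -83.  -131.9  198.5] az -0.002
```

```bash
python3 -m jog '[{"tx":-27,"ty":-44,"tz":0,"ax":0,"ay":0,"az":0,"jaw":-0.3},{"tx":-27,"ty":-44,"tz":20,"ax":0,"ay":0,"az":0,"jaw":-0.3},{"tx":-27,"ty":-42,"tz":40,"ax":0,"ay":0,"az":0,"jaw":-0.3},{"tx":0,"ty":0,"tz":40,"ax":0,"ay":0,"az":0,"jaw":-0.3},{"tx":0,"ty":0,"tz":0,"ax":0,"ay":0,"az":0,"jaw":-0.3}]'; python3 - <<'E'
from h import *
go(553,-132,33); s=sense(); c=capture('wrist'); save(c,'w1.png'); M=T(c,s); P=cloud(c,M)
[print(x) for x in discs(c,P,65,(480,700,-240,-20))]
E
```

```text
time_s: 3.62
eef_pos: [548.9, -126.6, 129.8]
ee_rot: [-0.003, 0.021, 1.0, 0.001]
force: [-0.2, 1.0, -0.5]
grip_width: 0.652
grip_force: 0.0
pos [ 548.9 -126.6  129.8] yaw -2.4 tilt 0.34 t 3.6 w 55.4 gf 0.0
tool delta [-4.8 -5.4 96.8] az -0.002
(array([308., 169.]), np.int32(1980), 495, -130, 109.8, np.float64(72.0))
(array([306., 270.]), np.int32(3103), 551, -131, 19.1, np.float64(68.0))
(array([388., 383.]), np.int32(199), 633, -80, 11.8, np.float64(67.0))
```

View pics/w1.png

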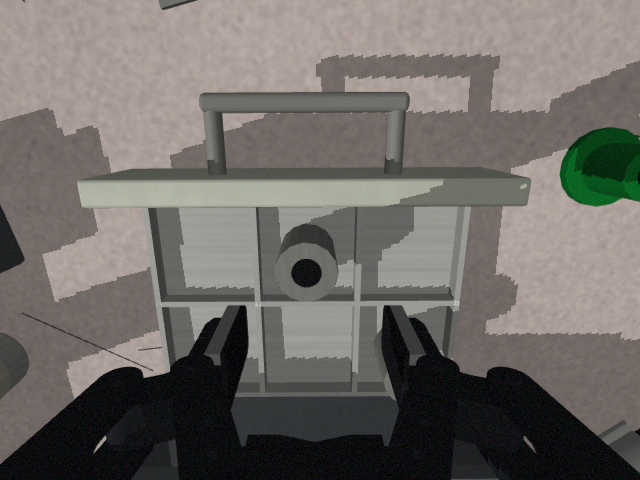

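The wrist picture shows the middle-front bush at (306,270), which agrees with the top camera to 2 mm. The compartments on either side of it are empty.

```bash
python3 -m jog '[{"tx":-3.5,"ty":-5.2,"tz":0,"ax":0,"ay":0,"az":0,"jaw":-0.3},{"tx":0,"ty":0,"tz":40,"ax":0,"ay":0,"az":0,"jaw":-0.3},{"tx":0,"ty":0,"tz":35,"ax":0,"ay":0,"az":0,"jaw":-0.3},{"tx":0,"ty":0,"tz":22,"ax":0,"ay":0,"az":0,"jaw":-0.3},{"tx":0,"ty":0,"tz":0,"ax":0,"ay":0,"az":0,"jaw":-0.3}]';python3 h.py 552 -131.5 33;  python3 -m jog '[{"tx":0,"ty":0,"tz":0,"ax":0,"ay":0,"az":0,"jaw":1},{"tx":0,"ty":0,"tz":0,"ax":0,"ay":0,"az":0,"jaw":1},{"tx":0,"ty":0,"tz":0,"ax":0,"ay":0,"az":0,"jaw":1},{"tx":0,"ty":0,"tz":0,"ax":0,"ay":0,"az":0,"jaw":1}]' 40; python3 h.py 566 193 150
```

```text
time_s: 4.3
eef_pos: [553.8, -132.3, 35.6]
ee_rot: [-0.0, 0.02, 1.0, 0.0]
force: [0.5, 0.8, -0.2]
grip_width: 0.652
grip_force: 0.0
pos [ 553.8 -132.3   35.6] yaw -2.2 tilt 0.01 t 4.3 w 55.4 gf 0.0
tool delta [1.8 0.7 2.6] az 0.001
time_s: 4.8
eef_pos: [554.8, -132.7, 37.4]
ee_rot: [0.002, 0.019, 1.0, -0.001]
force: [0.1, 0.7, 7.3]
grip_width: 0.43
grip_force: 39.9
pos [ 554.8 -132.7   37.4] yaw -2.2 tilt 0.23 t 4.8 w 36.5 gf 39.9
tool delta [   1.   325.7 -113.1] az 0.001
```

```bash
python3 -m jog '[{"tx":0,"ty":0,"tz":-40,"ax":0,"ay":0,"az":0,"jaw":1},{"tx":0,"ty":0,"tz":-40,"ax":0,"ay":0,"az":0,"jaw":1},{"tx":0,"ty":20,"tz":-35,"ax":0,"ay":0,"az":0,"jaw":1},{"tx":0,"ty":50,"tz":0,"ax":0,"ay":0,"az":0,"jaw":1},{"tx":0,"ty":54,"tz":0,"ax":0,"ay":0,"az":0,"jaw":1}]';python3 -m jog '[{"tx":0,"ty":54,"tz":0,"ax":0,"ay":0,"az":0,"jaw":1},{"tx":0,"ty":54,"tz":0,"ax":0,"ay":0,"az":0,"jaw":1},{"tx":0,"ty":54,"tz":0,"ax":0,"ay":0,"az":0,"jaw":1},{"tx":0,"ty":38,"tz":20,"ax":0,"ay":0,"az":0,"jaw":1},{"tx":0,"ty":0,"tz":0,"ax":0,"ay":0,"az":0,"jaw":1}]'; python3 h.py 566 193 24
```

```text
time_s: 5.42
eef_pos: [558.5, -7.4, 151.4]
ee_rot: [0.001, 0.02, 1.0, -0.0]
force: [1.0, 0.9, -1.7]
grip_width: 0.428
grip_force: 40.9
time_s: 6.05
eef_pos: [565.1, 193.8, 129.3]
ee_rot: [-0.001, 0.018, 1.0, -0.0]
force: [-0.0, -0.6, -1.7]
grip_width: 0.433
grip_force: 40.9
pos [565.1 193.8 129.3] yaw -2.0 tilt 0.12 t 6.0 w 36.8 gf 40.9
tool delta [ -1.2  -0.7 105.3] az 0.005
```

```bash
python3 -m jog '[{"tx":-1,"ty":-0.7,"tz":40,"ax":0,"ay":0,"az":0,"jaw":1},{"tx":0,"ty":0,"tz":35,"ax":0,"ay":0,"az":0,"jaw":1},{"tx":0,"ty":0,"tz":20,"ax":0,"ay":0,"az":0,"jaw":1},{"tx":0,"ty":0,"tz":9,"ax":0,"ay":0,"az":0,"jaw":1},{"tx":0,"ty":0,"tz":0,"ax":0,"ay":0,"az":0,"jaw":1}]';python3 h.py 566 193 23; python3 -m jog '[{"tx":0,"ty":0,"tz":0,"ax":0,"ay":0,"az":0,"jaw":-0.3},{"tx":0,"ty":0,"tz":0,"ax":0,"ay":0,"az":0,"jaw":-0.3},{"tx":0,"ty":0,"tz":-20,"ax":0,"ay":0,"az":0,"jaw":-0.3},{"tx":0,"ty":0,"tz":-40,"ax":0,"ay":0,"az":0,"jaw":-0.3},{"tx":40,"ty":0,"tz":-20,"ax":0,"ay":0,"az":0,"jaw":-0.3}]'; python3 h.py 487 201 24
```

```text
time_s: 6.68
eef_pos: [567.4, 190.3, 26.7]
ee_rot: [0.0, 0.02, 1.0, -0.0]
force: [-0.1, 0.1, -2.7]
grip_width: 0.43
grip_force: 41.0
pos [567.4 190.3  26.7] yaw -2.3 tilt 0.03 t 6.7 w 36.5 gf 41.0
tool delta [1.5 2.6 3.7] az 0.001
time_s: 7.3
eef_pos: [528.9, 192.1, 108.8]
ee_rot: [0.003, 0.02, 1.0, 0.0]
force: [0.5, -0.4, 0.7]
grip_width: 0.65
grip_force: 0.0
pos [528.9 192.1 108.8] yaw -2.3 tilt 0.31 t 7.3 w 55.2 gf 0.0
tool delta [42.7  7.1 84.5] az 0.0
```

```bash
python3 -m jog '[{"tx":42,"ty":8,"tz":0,"ax":0,"ay":0,"az":0,"jaw":-0.3},{"tx":0,"ty":0,"tz":40,"ax":0,"ay":0,"az":0,"jaw":-0.3},{"tx":0,"ty":0,"tz":30,"ax":0,"ay":0,"az":0,"jaw":-0.3},{"tx":0,"ty":0,"tz":12,"ax":0,"ay":0,"az":0,"jaw":-0.3},{"tx":0,"ty":0,"tz":0,"ax":0,"ay":0,"az":0,"jaw":-0.3}]';python3 h.py 487 201 24;  python3 -m jog '[{"tx":0,"ty":0,"tz":0,"ax":0,"ay":0,"az":0,"jaw":1},{"tx":0,"ty":0,"tz":0,"ax":0,"ay":0,"az":0,"jaw":1},{"tx":0,"ty":0,"tz":0,"ax":0,"ay":0,"az":0,"jaw":1},{"tx":0,"ty":0,"tz":0,"ax":0,"ay":0,"az":0,"jaw":1}]' 40; python3 - <<'E'
from h import *
go(554,-133.5,150); c=capture('top'); P=cloud(c,T(c)); [print(x) for x in discs(c,P,50,(420,640,140,400))]
E
```

```text
time_s: 7.92
eef_pos: [485.7, 201.9, 24.4]
ee_rot: [-0.0, 0.019, 1.0, -0.0]
force: [0.8, 0.3, 0.2]
grip_width: 0.648
grip_force: 0.0
pos [485.7 201.9  24.4] yaw -2.2 tilt 0.0 t 7.9 w 55.1 gf 0.0
tool delta [-1.3 -0.9  0.4] az 0.001
time_s: 8.43
eef_pos: [486.3, 202.1, 25.6]
ee_rot: [0.001, 0.019, 1.0, 0.0]
force: [-0.8, -0.2, 6.4]
grip_width: 0.381
grip_force: 39.9
pos [486.3 202.1  25.6] yaw -2.2 tilt 0.14 t 8.4 w 32.4 gf 39.9
tool delta [ -81.  -332.7 -124.4] az 0.001
(array([185., 221.]), np.int32(192), 582, 351, 17.4, np.float64(55.0))
(array([221., 224.]), np.int32(154), 576, 272, 17.4, np.float64(55.0))
(array([178., 256.]), np.int32(160), 505, 360, 17.0, np.float64(56.0))
```

```bash
python3 -m jog '[{"tx":0,"ty":0,"tz":-45,"ax":0,"ay":0,"az":0,"jaw":1},{"tx":0,"ty":0,"tz":-45,"ax":0,"ay":0,"az":0,"jaw":1},{"tx":0,"ty":-20,"tz":-35,"ax":0,"ay":0,"az":0,"jaw":1},{"tx":-16,"ty":-54,"tz":0,"ax":0,"ay":0,"az":0,"jaw":1},{"tx":-16,"ty":-54,"tz":0,"ax":0,"ay":0,"az":0,"jaw":1}]';python3 -m jog '[{"tx":-16,"ty":-54,"tz":0,"ax":0,"ay":0,"az":0,"jaw":1},{"tx":-16,"ty":-54,"tz":0,"ax":0,"ay":0,"az":0,"jaw":1},{"tx":-16,"ty":-54,"tz":0,"ax":0,"ay":0,"az":0,"jaw":1},{"tx":0,"ty":-42,"tz":0,"ax":0,"ay":0,"az":0,"jaw":1},{"tx":0,"ty":0,"tz":0,"ax":0,"ay":0,"az":0,"jaw":1}]'; python3 h.py 554 -133.5 41
```

```text
time_s: 9.1
eef_pos: [512.7, 71.5, 150.0]
ee_rot: [0.001, 0.019, 1.0, -0.0]
force: [1.0, -0.6, -2.7]
grip_width: 0.384
grip_force: 41.0
time_s: 9.72
eef_pos: [552.2, -135.5, 149.2]
ee_rot: [-0.0, 0.021, 1.0, -0.0]
force: [-0.2, 0.7, -2.3]
grip_width: 0.382
grip_force: 41.0
pos [ 552.2 -135.5  149.2] yaw -2.4 tilt 0.02 t 9.7 w 32.5 gf 41.0
tool delta [ -1.8   2.1 108.1] az -0.002
```

```bash
python3 -m jog '[{"tx":-1.8,"ty":2,"tz":45,"ax":0,"ay":0,"az":0,"jaw":1},{"tx":0,"ty":0,"tz":35,"ax":0,"ay":0,"az":0,"jaw":1},{"tx":0,"ty":0,"tz":20,"ax":0,"ay":0,"az":0,"jaw":1},{"tx":0,"ty":0,"tz":7,"ax":0,"ay":0,"az":0,"jaw":1},{"tx":0,"ty":0,"tz":0,"ax":0,"ay":0,"az":0,"jaw":1}]';python3 h.py 554 -133.5 41; python3 -m jog '[{"tx":0,"ty":0,"tz":0,"ax":0,"ay":0,"az":0,"jaw":-0.3},{"tx":0,"ty":0,"tz":0,"ax":0,"ay":0,"az":0,"jaw":-0.3},{"tx":0,"ty":0,"tz":-20,"ax":0,"ay":0,"az":0,"jaw":-0.3},{"tx":0,"ty":0,"tz":-40,"ax":0,"ay":0,"az":0,"jaw":-0.3},{"tx":0,"ty":0,"tz":-40,"ax":0,"ay":0,"az":0,"jaw":-0.3}]'; python3 h.py 631 -66 39
```

```text
time_s: 10.35
eef_pos: [554.6, -130.6, 42.6]
ee_rot: [0.0, 0.019, 1.0, -0.0]
force: [0.3, -0.1, -1.5]
grip_width: 0.385
grip_force: 41.0
pos [ 554.6 -130.6   42.6] yaw -2.2 tilt 0.01 t 10.3 w 32.7 gf 41.0
tool delta [ 0.5 -2.9  1.6] az 0.002
time_s: 10.98
eef_pos: [554.4, -131.1, 144.0]
ee_rot: [0.0, 0.02, 1.0, -0.0]
force: [-0.4, -0.4, 0.5]
grip_width: 0.652
grip_force: 0.0
pos [ 554.4 -131.1  144. ] yaw -2.2 tilt 0.04 t 11.0 w 55.4 gf 0.0
tool delta [-73.9  68.  105. ] az 0.001
```

```bash
python3 -m jog '[{"tx":-37,"ty":34,"tz":0,"ax":0,"ay":0,"az":0,"jaw":-0.3},{"tx":-37,"ty":34,"tz":0,"ax":0,"ay":0,"az":0,"jaw":-0.3},{"tx":0,"ty":0,"tz":45,"ax":0,"ay":0,"az":0,"jaw":-0.3},{"tx":0,"ty":0,"tz":40,"ax":0,"ay":0,"az":0,"jaw":-0.3},{"tx":0,"ty":0,"tz":18,"ax":0,"ay":0,"az":0,"jaw":-0.3}]';python3 h.py 631 -66 39;  python3 -m jog '[{"tx":0,"ty":0,"tz":0,"ax":0,"ay":0,"az":0,"jaw":-0.3},{"tx":0,"ty":0,"tz":0,"ax":0,"ay":0,"az":0,"jaw":1},{"tx":0,"ty":0,"tz":0,"ax":0,"ay":0,"az":0,"jaw":1},{"tx":0,"ty":0,"tz":0,"ax":0,"ay":0,"az":0,"jaw":1},{"tx":0,"ty":0,"tz":0,"ax":0,"ay":0,"az":0,"jaw":1}]' 40; python3 h.py 486 202 150
```

```text
time_s: 11.6
eef_pos: [630.3, -65.7, 37.6]
ee_rot: [-0.001, 0.019, 1.0, 0.0]
force: [0.3, 0.0, 0.3]
grip_width: 0.652
grip_force: 0.0
pos [630.3 -65.7  37.6] yaw -2.2 tilt 0.13 t 11.6 w 55.4 gf 0.0
tool delta [-0.7 -0.3 -1.4] az 0.001
time_s: 12.22
eef_pos: [632.2, -66.2, 41.5]
ee_rot: [0.002, 0.019, 1.0, -0.0]
force: [-0.5, 0.7, 6.9]
grip_width: 0.436
grip_force: 40.2
pos [632.2 -66.2  41.5] yaw -2.2 tilt 0.23 t 12.2 w 37.1 gf 40.2
tool delta [ 156.1  262.2 -109.3] az 0.001
```

```bash
python3 -m jog '[{"tx":0,"ty":0,"tz":-40,"ax":0,"ay":0,"az":0,"jaw":1},{"tx":0,"ty":0,"tz":-40,"ax":0,"ay":0,"az":0,"jaw":1},{"tx":0,"ty":0,"tz":-30,"ax":0,"ay":0,"az":0,"jaw":1},{"tx":26,"ty":44,"tz":0,"ax":0,"ay":0,"az":0,"jaw":1},{"tx":26,"ty":44,"tz":0,"ax":0,"ay":0,"az":0,"jaw":1}]';python3 -m jog '[{"tx":26,"ty":44,"tz":0,"ax":0,"ay":0,"az":0,"jaw":1},{"tx":26,"ty":44,"tz":0,"ax":0,"ay":0,"az":0,"jaw":1},{"tx":26,"ty":44,"tz":0,"ax":0,"ay":0,"az":0,"jaw":1},{"tx":26,"ty":42,"tz":20,"ax":0,"ay":0,"az":0,"jaw":1},{"tx":0,"ty":0,"tz":0,"ax":0,"ay":0,"az":0,"jaw":1}]'; python3 h.py 486 201 27
```

```text
time_s: 12.85
eef_pos: [581.8, 24.8, 149.9]
ee_rot: [0.001, 0.02, 1.0, -0.0]
force: [1.0, 0.6, -2.5]
grip_width: 0.432
grip_force: 40.9
time_s: 13.48
eef_pos: [483.1, 204.1, 128.6]
ee_rot: [-0.001, 0.017, 1.0, -0.0]
force: [0.6, -0.5, -1.9]
grip_width: 0.431
grip_force: 40.9
pos [483.1 204.1 128.6] yaw -2.0 tilt 0.13 t 13.5 w 36.7 gf 40.9
tool delta [ -3.3  -2.9 101.6] az 0.005
```

```bash
python3 -m jog '[{"tx":-2,"ty":0,"tz":40,"ax":0,"ay":0,"az":0,"jaw":1},{"tx":0,"ty":0,"tz":33,"ax":0,"ay":0,"az":0,"jaw":1},{"tx":0,"ty":0,"tz":20,"ax":0,"ay":0,"az":0,"jaw":1},{"tx":0,"ty":0,"tz":8,"ax":0,"ay":0,"az":0,"jaw":1},{"tx":0,"ty":0,"tz":0,"ax":0,"ay":0,"az":0,"jaw":1}]';python3 h.py 486 201 27; python3 -m jog '[{"tx":0,"ty":0,"tz":0,"ax":0,"ay":0,"az":0,"jaw":-0.3},{"tx":0,"ty":0,"tz":0,"ax":0,"ay":0,"az":0,"jaw":-0.3},{"tx":0,"ty":0,"tz":-20,"ax":0,"ay":0,"az":0,"jaw":-0.3},{"tx":0,"ty":0,"tz":-40,"ax":0,"ay":0,"az":0,"jaw":-0.3},{"tx":0,"ty":0,"tz":-20,"ax":0,"ay":0,"az":0,"jaw":-0.3}]'; python3 h.py 576 272 26
```

```text
time_s: 14.1
eef_pos: [487.8, 201.5, 28.6]
ee_rot: [0.0, 0.02, 1.0, 0.0]
force: [-1.0, 0.0, -1.4]
grip_width: 0.432
grip_force: 41.1
pos [487.8 201.5  28.6] yaw -2.3 tilt 0.03 t 14.1 w 36.8 gf 41.1
tool delta [ 1.8 -0.6  1.6] az 0.001
time_s: 14.72
eef_pos: [488.1, 202.0, 110.7]
ee_rot: [0.002, 0.019, 1.0, 0.0]
force: [-0.4, -0.4, -0.1]
grip_width: 0.652
grip_force: 0.0
pos [488.1 202.  110.7] yaw -2.2 tilt 0.2 t 14.7 w 55.4 gf 0.0
tool delta [-84.8  73.2  85.1] az 0.001
```

```bash
python3 -m jog '[{"tx":-42,"ty":37,"tz":0,"ax":0,"ay":0,"az":0,"jaw":-0.3},{"tx":-42,"ty":36,"tz":0,"ax":0,"ay":0,"az":0,"jaw":-0.3},{"tx":0,"ty":0,"tz":40,"ax":0,"ay":0,"az":0,"jaw":-0.3},{"tx":0,"ty":0,"tz":30,"ax":0,"ay":0,"az":0,"jaw":-0.3},{"tx":0,"ty":0,"tz":13,"ax":0,"ay":0,"az":0,"jaw":-0.3}]';python3 h.py 575 272 26;  python3 -m jog '[{"tx":0,"ty":0,"tz":0,"ax":0,"ay":0,"az":0,"jaw":-0.3},{"tx":0,"ty":0,"tz":0,"ax":0,"ay":0,"az":0,"jaw":1},{"tx":0,"ty":0,"tz":0,"ax":0,"ay":0,"az":0,"jaw":1},{"tx":0,"ty":0,"tz":0,"ax":0,"ay":0,"az":0,"jaw":1},{"tx":0,"ty":0,"tz":0,"ax":0,"ay":0,"az":0,"jaw":1}]' 40; python3 h.py 631 -67 150
```

```text
time_s: 15.35
eef_pos: [573.6, 271.4, 24.0]
ee_rot: [-0.001, 0.019, 1.0, -0.0]
force: [0.2, 0.4, -0.3]
grip_width: 0.648
grip_force: 0.0
pos [573.6 271.4  24. ] yaw -2.2 tilt 0.1 t 15.3 w 55.1 gf 0.0
tool delta [-1.4  0.6 -2. ] az 0.001
time_s: 15.98
eef_pos: [575.0, 271.8, 27.1]
ee_rot: [0.002, 0.019, 1.0, 0.0]
force: [-0.3, -0.6, 6.2]
grip_width: 0.383
grip_force: 40.1
pos [575.  271.8  27.1] yaw -2.2 tilt 0.18 t 16.0 w 32.6 gf 40.1
tool delta [ -69.5 -336.2 -123. ] az 0.001
```

```bash
python3 -m jog '[{"tx":0,"ty":0,"tz":-45,"ax":0,"ay":0,"az":0,"jaw":1},{"tx":0,"ty":0,"tz":-45,"ax":0,"ay":0,"az":0,"jaw":1},{"tx":0,"ty":-20,"tz":-33,"ax":0,"ay":0,"az":0,"jaw":1},{"tx":-14,"ty":-54,"tz":0,"ax":0,"ay":0,"az":0,"jaw":1},{"tx":-14,"ty":-54,"tz":0,"ax":0,"ay":0,"az":0,"jaw":1}]';python3 -m jog '[{"tx":-14,"ty":-54,"tz":0,"ax":0,"ay":0,"az":0,"jaw":1},{"tx":-14,"ty":-54,"tz":0,"ax":0,"ay":0,"az":0,"jaw":1},{"tx":-13,"ty":-54,"tz":0,"ax":0,"ay":0,"az":0,"jaw":1},{"tx":0,"ty":-46,"tz":0,"ax":0,"ay":0,"az":0,"jaw":1},{"tx":0,"ty":0,"tz":0,"ax":0,"ay":0,"az":0,"jaw":1}]'; python3 h.py 631.5 -67 42
```

```text
time_s: 16.6
eef_pos: [597.1, 141.3, 149.0]
ee_rot: [0.001, 0.019, 1.0, -0.0]
force: [1.5, 0.3, -2.4]
grip_width: 0.383
grip_force: 40.3
time_s: 17.23
eef_pos: [629.7, -70.0, 148.2]
ee_rot: [-0.0, 0.022, 1.0, -0.0]
force: [-0.3, 1.8, -2.0]
grip_width: 0.385
grip_force: 40.4
pos [629.7 -70.  148.2] yaw -2.5 tilt 0.02 t 17.2 w 32.7 gf 40.4
tool delta [ -1.7   3.1 106.2] az -0.003
```

```bash
python3 -m jog '[{"tx":-1.5,"ty":0.5,"tz":45,"ax":0,"ay":0,"az":0,"jaw":1},{"tx":0,"ty":0,"tz":35,"ax":0,"ay":0,"az":0,"jaw":1},{"tx":0,"ty":0,"tz":18,"ax":0,"ay":0,"az":0,"jaw":1},{"tx":0,"ty":0,"tz":7,"ax":0,"ay":0,"az":0,"jaw":1},{"tx":0,"ty":0,"tz":0,"ax":0,"ay":0,"az":0,"jaw":1}]';python3 h.py 631.5 -67 42; python3 -m jog '[{"tx":0,"ty":0,"tz":0,"ax":0,"ay":0,"az":0,"jaw":-0.3},{"tx":0,"ty":0,"tz":0,"ax":0,"ay":0,"az":0,"jaw":-0.3},{"tx":0,"ty":0,"tz":-20,"ax":0,"ay":0,"az":0,"jaw":-0.3},{"tx":0,"ty":0,"tz":-40,"ax":0,"ay":0,"az":0,"jaw":-0.3},{"tx":0,"ty":0,"tz":-40,"ax":0,"ay":0,"az":0,"jaw":-0.3}]'; python3 - <<'E'
from h import *
go(582,351,120); c=capture('top'); save(c,'top2.png'); P=cloud(c,T(c)); [print(x) for x in discs(c,P,50,(420,640,140,400))]
[print(x) for x in discs(c,P,63,(520,690,-240,-20))]
E
```

```text
time_s: 17.85
eef_pos: [631.9, -66.3, 44.0]
ee_rot: [0.001, 0.019, 1.0, -0.0]
force: [-0.1, 0.7, -0.9]
grip_width: 0.378
grip_force: 40.4
pos [631.9 -66.3  44. ] yaw -2.2 tilt 0.06 t 17.9 w 32.1 gf 40.4
tool delta [ 0.4 -0.7  2. ] az 0.002
time_s: 18.48
eef_pos: [631.5, -66.5, 145.0]
ee_rot: [0.0, 0.019, 1.0, -0.0]
force: [0.5, 0.1, -0.3]
grip_width: 0.644
grip_force: 0.0
pos [631.5 -66.5 145. ] yaw -2.2 tilt 0.04 t 18.5 w 54.7 gf 0.0
tool delta [ 65.8 415.3  24.9] az 0.001
(array([185., 221.]), np.int32(192), 582, 350, 17.3, np.float64(54.0))
(array([258., 229.]), np.int32(233), 566, 190, 19.2, np.float64(56.0))
(array([179., 256.]), np.int32(193), 505, 360, 17.1, np.float64(55.0))
(array([215., 260.]), np.int32(239), 497, 281, 19.1, np.float64(55.0))
(array([251., 265.]), np.int32(241), 488, 201, 19.4, np.float64(55.0))
```

View pics/top2.png

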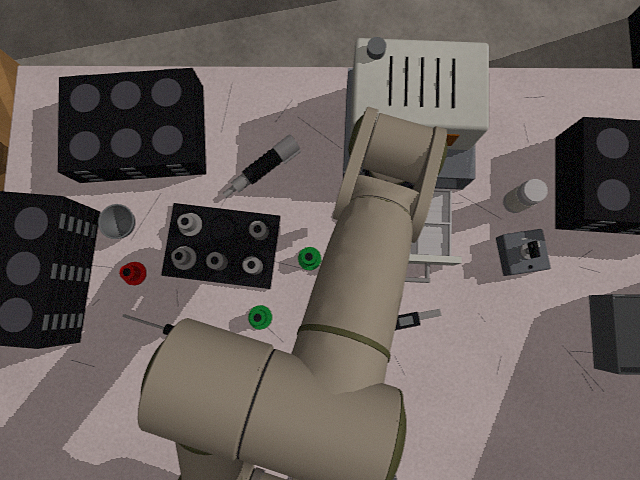

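The picture shows both old bushes standing in pockets at (258,229) and (252,265), and hubs left at (190,222) and (183,257).

```bash
python3 -m jog '[{"tx":8,"ty":52,"tz":0,"ax":0,"ay":0,"az":0,"jaw":-0.3},{"tx":8,"ty":52,"tz":0,"ax":0,"ay":0,"az":0,"jaw":-0.3},{"tx":8,"ty":52,"tz":0,"ax":0,"ay":0,"az":0,"jaw":-0.3},{"tx":8,"ty":52,"tz":0,"ax":0,"ay":0,"az":0,"jaw":-0.3},{"tx":8,"ty":52,"tz":0,"ax":0,"ay":0,"az":0,"jaw":-0.3}]';python3 -m jog '[{"tx":8,"ty":52,"tz":0,"ax":0,"ay":0,"az":0,"jaw":-0.3},{"tx":8,"ty":52,"tz":0,"ax":0,"ay":0,"az":0,"jaw":-0.3},{"tx":10,"ty":51,"tz":25,"ax":0,"ay":0,"az":0,"jaw":-0.3},{"tx":0,"ty":0,"tz":20,"ax":0,"ay":0,"az":0,"jaw":-0.3},{"tx":0,"ty":0,"tz":0,"ax":0,"ay":0,"az":0,"jaw":-0.3}]'; python3 h.py 582 351 26
```

```text
time_s: 19.15
eef_pos: [601.4, 196.6, 143.8]
ee_rot: [0.001, 0.02, 1.0, 0.0]
force: [0.7, -0.2, 0.9]
grip_width: 0.65
grip_force: 0.0
time_s: 19.77
eef_pos: [580.9, 350.8, 97.0]
ee_rot: [-0.001, 0.019, 1.0, -0.001]
force: [0.6, -1.2, 0.7]
grip_width: 0.647
grip_force: 0.0
pos [580.9 350.8  97. ] yaw -2.2 tilt 0.14 t 19.8 w 55.0 gf 0.0
tool delta [-1.2  0.3 71. ] az 0.002
```

```bash
python3 -m jog '[{"tx":0,"ty":0,"tz":40,"ax":0,"ay":0,"az":0,"jaw":-0.3},{"tx":0,"ty":0,"tz":29,"ax":0,"ay":0,"az":0,"jaw":-0.3},{"tx":0,"ty":0,"tz":0,"ax":0,"ay":0,"az":0,"jaw":-0.3}]';python3 h.py 582 351 26;  python3 -m jog '[{"tx":0,"ty":0,"tz":0,"ax":0,"ay":0,"az":0,"jaw":1},{"tx":0,"ty":0,"tz":0,"ax":0,"ay":0,"az":0,"jaw":1},{"tx":0,"ty":0,"tz":0,"ax":0,"ay":0,"az":0,"jaw":1},{"tx":0,"ty":0,"tz":0,"ax":0,"ay":0,"az":0,"jaw":1}]' 40; python3 h.py 626 -206 150
```

```text
time_s: 20.15
eef_pos: [581.4, 349.9, 28.5]
ee_rot: [-0.001, 0.02, 1.0, -0.0]
force: [0.4, 0.9, 0.9]
grip_width: 0.652
grip_force: 0.0
pos [581.4 349.9  28.5] yaw -2.3 tilt 0.14 t 20.1 w 55.4 gf 0.0
tool delta [-0.5  1.2  2.5] az 0.0
time_s: 20.65
eef_pos: [583.1, 351.0, 32.0]
ee_rot: [0.002, 0.02, 1.0, 0.001]
force: [0.6, -1.4, 6.9]
grip_width: 0.381
grip_force: 40.3
pos [583.1 351.   32. ] yaw -2.2 tilt 0.26 t 20.6 w 32.4 gf 40.3
tool delta [ -65.2 -554.8 -118.6] az 0.001
```

```bash
python3 -m jog '[{"tx":0,"ty":0,"tz":-40,"ax":0,"ay":0,"az":0,"jaw":1},{"tx":0,"ty":0,"tz":-40,"ax":0,"ay":0,"az":0,"jaw":1},{"tx":0,"ty":-15,"tz":-38,"ax":0,"ay":0,"az":0,"jaw":1},{"tx":-6,"ty":-54,"tz":0,"ax":0,"ay":0,"az":0,"jaw":1},{"tx":-6,"ty":-54,"tz":0,"ax":0,"ay":0,"az":0,"jaw":1}]';python3 -m jog '[{"tx":-6,"ty":-54,"tz":0,"ax":0,"ay":0,"az":0,"jaw":1},{"tx":-6,"ty":-54,"tz":0,"ax":0,"ay":0,"az":0,"jaw":1},{"tx":-6,"ty":-54,"tz":0,"ax":0,"ay":0,"az":0,"jaw":1},{"tx":-6,"ty":-54,"tz":0,"ax":0,"ay":0,"az":0,"jaw":1},{"tx":-6,"ty":-54,"tz":0,"ax":0,"ay":0,"az":0,"jaw":1}]'; python3 -m jog '[{"tx":-8,"ty":-54,"tz":0,"ax":0,"ay":0,"az":0,"jaw":1},{"tx":-8,"ty":-54,"tz":0,"ax":0,"ay":0,"az":0,"jaw":1},{"tx":-6,"ty":-53,"tz":0,"ax":0,"ay":0,"az":0,"jaw":1},{"tx":0,"ty":0,"tz":0,"ax":0,"ay":0,"az":0,"jaw":1},{"tx":0,"ty":0,"tz":0,"ax":0,"ay":0,"az":0,"jaw":1}]'; python3 h.py 626 -206.5 48
```

```text
time_s: 21.28
eef_pos: [588.9, 226.3, 148.5]
ee_rot: [0.001, 0.019, 1.0, 0.0]
force: [0.4, -0.7, -2.0]
grip_width: 0.377
grip_force: 40.3
time_s: 21.9
eef_pos: [608.4, -45.3, 148.2]
ee_rot: [0.001, 0.019, 1.0, -0.0]
force: [0.5, 0.0, -2.0]
grip_width: 0.382
grip_force: 40.3
time_s: 22.52
eef_pos: [624.0, -204.9, 147.7]
ee_rot: [0.0, 0.019, 1.0, 0.0]
force: [-0.7, 0.3, -2.0]
grip_width: 0.376
grip_force: 40.3
pos [ 624.  -204.9  147.7] yaw -2.2 tilt 0.02 t 22.5 w 32.0 gf 40.3
tool delta [-2.  -1.5 99.7] az 0.001
```

```bash
python3 -m jog '[{"tx":-2,"ty":-1.5,"tz":42,"ax":0,"ay":0,"az":0,"jaw":1},{"tx":0,"ty":0,"tz":33,"ax":0,"ay":0,"az":0,"jaw":1},{"tx":0,"ty":0,"tz":17,"ax":0,"ay":0,"az":0,"jaw":1},{"tx":0,"ty":0,"tz":7,"ax":0,"ay":0,"az":0,"jaw":1},{"tx":0,"ty":0,"tz":0,"ax":0,"ay":0,"az":0,"jaw":1}]';python3 h.py 626 -206.5 48; python3 -m jog '[{"tx":0,"ty":0,"tz":0,"ax":0,"ay":0,"az":0,"jaw":-0.3},{"tx":0,"ty":0,"tz":0,"ax":0,"ay":0,"az":0,"jaw":-0.3},{"tx":0,"ty":0,"tz":-20,"ax":0,"ay":0,"az":0,"jaw":-0.3},{"tx":0,"ty":0,"tz":-40,"ax":0,"ay":0,"az":0,"jaw":-0.3},{"tx":0,"ty":0,"tz":-40,"ax":0,"ay":0,"az":0,"jaw":-0.3}]'; python3 h.py 505 360
```

```text
time_s: 23.15
eef_pos: [626.4, -206.7, 49.0]
ee_rot: [0.0, 0.019, 1.0, -0.0]
force: [0.1, -0.8, -0.8]
grip_width: 0.381
grip_force: 40.4
pos [ 626.4 -206.7   49. ] yaw -2.2 tilt 0.06 t 23.1 w 32.4 gf 40.4
tool delta [0.4 0.2 1. ] az 0.002
time_s: 23.78
eef_pos: [626.1, -207.0, 151.2]
ee_rot: [0.001, 0.019, 1.0, -0.0]
force: [0.3, 0.0, -0.0]
grip_width: 0.649
grip_force: 0.0
pos [ 626.1 -207.   151.2] yaw -2.2 tilt 0.09 t 23.8 w 55.2 gf 0.0
tool delta [143.1 561.8  -0.6] az 0.001
```

```bash
python3 -m jog '[{"tx":13,"ty":51,"tz":0,"ax":0,"ay":0,"az":0,"jaw":-0.3},{"tx":13,"ty":51,"tz":0,"ax":0,"ay":0,"az":0,"jaw":-0.3},{"tx":13,"ty":51,"tz":0,"ax":0,"ay":0,"az":0,"jaw":-0.3},{"tx":13,"ty":51,"tz":0,"ax":0,"ay":0,"az":0,"jaw":-0.3},{"tx":13,"ty":51,"tz":0,"ax":0,"ay":0,"az":0,"jaw":-0.3}]';python3 -m jog '[{"tx":13,"ty":51,"tz":0,"ax":0,"ay":0,"az":0,"jaw":-0.3},{"tx":13,"ty":51,"tz":0,"ax":0,"ay":0,"az":0,"jaw":-0.3},{"tx":13,"ty":51,"tz":0,"ax":0,"ay":0,"az":0,"jaw":-0.3},{"tx":13,"ty":51,"tz":0,"ax":0,"ay":0,"az":0,"jaw":-0.3},{"tx":13,"ty":51,"tz":0,"ax":0,"ay":0,"az":0,"jaw":-0.3}]'; python3 -m jog '[{"tx":13,"ty":52,"tz":0,"ax":0,"ay":0,"az":0,"jaw":-0.3},{"tx":0,"ty":0,"tz":30,"ax":0,"ay":0,"az":0,"jaw":-0.3},{"tx":0,"ty":0,"tz":0,"ax":0,"ay":0,"az":0,"jaw":-0.3}]';  python3 - <<'E'
from h import *
go(505,360,23); c=capture('top'); P=cloud(c,T(c))
print([x for x in discs(c,P,63,(520,690,-240,-20))])
s=sense(); c=capture('wrist'); P=cloud(c,T(c,s)); print([x for x in discs(c,P,50,(430,640,140,400))])
E
```

```text
time_s: 24.4
eef_pos: [570.8, 52.0, 150.2]
ee_rot: [0.001, 0.02, 1.0, -0.0]
force: [-0.5, -1.0, -0.6]
grip_width: 0.651
grip_force: 0.0
time_s: 25.02
eef_pos: [515.7, 309.6, 150.2]
ee_rot: [0.001, 0.019, 1.0, 0.0]
force: [-0.3, 0.2, -0.6]
grip_width: 0.65
grip_force: 0.0
time_s: 25.4
eef_pos: [504.1, 360.3, 117.8]
ee_rot: [-0.001, 0.019, 1.0, -0.001]
force: [0.5, -0.5, 0.7]
grip_width: 0.654
grip_force: 0.0
pos [504.1 360.3 117.8] yaw -2.2 tilt 0.15 t 25.4 w 55.6 gf 0.0
tool delta [-1.1 -0.1 94.8] az 0.002
[(array([375., 199.]), np.int32(194), 631, -67, 16.9, np.float64(70.0)), (array([439., 203.]), np.int32(196), 625, -207, 16.9, np.float64(70.0)), (array([405., 234.]), np.int32(195), 555, -131, 16.9, np.float64(69.0))]
[(array([ 48., 242.]), np.int32(3466), 485, 203, 19.6, np.float64(53.0)), (array([184., 251.]), np.int32(3195), 495, 283, 19.4, np.float64(53.0)), (array([316., 260.]), np.int32(2428), 503, 362, 17.1, np.float64(53.0)), (array([ 61., 357.]), np.int32(2672), 564, 192, 19.8, np.float64(53.0))]
```

```bash
python3 -m jog '[{"tx":0,"ty":0.5,"tz":45,"ax":0,"ay":0,"az":0,"jaw":-0.3},{"tx":0,"ty":0,"tz":35,"ax":0,"ay":0,"az":0,"jaw":-0.3},{"tx":0,"ty":0,"tz":14,"ax":0,"ay":0,"az":0,"jaw":-0.3},{"tx":0,"ty":0,"tz":0,"ax":0,"ay":0,"az":0,"jaw":-0.3}]';python3 h.py 504 361 23;  python3 -m jog '[{"tx":0,"ty":0,"tz":0,"ax":0,"ay":0,"az":0,"jaw":1},{"tx":0,"ty":0,"tz":0,"ax":0,"ay":0,"az":0,"jaw":1},{"tx":0,"ty":0,"tz":0,"ax":0,"ay":0,"az":0,"jaw":1},{"tx":0,"ty":0,"tz":0,"ax":0,"ay":0,"az":0,"jaw":1}]' 40; python3 h.py 556.5 -63.5 150
```

```text
time_s: 26.0
eef_pos: [505.6, 360.6, 25.1]
ee_rot: [0.0, 0.02, 1.0, 0.0]
force: [0.1, -0.0, -0.1]
grip_width: 0.645
grip_force: 0.0
pos [505.6 360.6  25.1] yaw -2.3 tilt 0.04 t 26.0 w 54.9 gf 0.0
tool delta [1.6 0.3 2.1] az 0.001
time_s: 26.5
eef_pos: [506.0, 361.2, 26.3]
ee_rot: [0.002, 0.019, 1.0, 0.001]
force: [-0.4, -0.9, 6.6]
grip_width: 0.385
grip_force: 39.8
pos [506.  361.2  26.3] yaw -2.2 tilt 0.2 t 26.5 w 32.7 gf 39.8
tool delta [ -67.3 -422.2 -124.1] az 0.001
```

```bash
python3 -m jog '[{"tx":0,"ty":0,"tz":-45,"ax":0,"ay":0,"az":0,"jaw":1},{"tx":0,"ty":0,"tz":-45,"ax":0,"ay":0,"az":0,"jaw":1},{"tx":0,"ty":0,"tz":-35,"ax":0,"ay":0,"az":0,"jaw":1},{"tx":-8,"ty":-53,"tz":0,"ax":0,"ay":0,"az":0,"jaw":1},{"tx":-8,"ty":-53,"tz":0,"ax":0,"ay":0,"az":0,"jaw":1}]';python3 -m jog '[{"tx":-8,"ty":-53,"tz":0,"ax":0,"ay":0,"az":0,"jaw":1},{"tx":-8,"ty":-53,"tz":0,"ax":0,"ay":0,"az":0,"jaw":1},{"tx":-9,"ty":-53,"tz":0,"ax":0,"ay":0,"az":0,"jaw":1},{"tx":-9,"ty":-53,"tz":0,"ax":0,"ay":0,"az":0,"jaw":1},{"tx":-9,"ty":-53,"tz":0,"ax":0,"ay":0,"az":0,"jaw":1}]'; python3 -m jog '[{"tx":-8,"ty":-51,"tz":0,"ax":0,"ay":0,"az":0,"jaw":1},{"tx":0,"ty":0,"tz":0,"ax":0,"ay":0,"az":0,"jaw":1},{"tx":0,"ty":0,"tz":0,"ax":0,"ay":0,"az":0,"jaw":1}]'; python3 h.py 556.5 -63.5 42
```

```text
time_s: 27.12
eef_pos: [516.8, 253.2, 150.1]
ee_rot: [0.001, 0.019, 1.0, 0.0]
force: [0.8, -0.7, -1.3]
grip_width: 0.383
grip_force: 40.5
time_s: 27.75
eef_pos: [549.6, -14.0, 149.9]
ee_rot: [0.0, 0.019, 1.0, -0.0]
force: [0.6, -0.2, -1.1]
grip_width: 0.384
grip_force: 40.5
time_s: 28.12
eef_pos: [555.4, -63.1, 149.5]
ee_rot: [0.0, 0.019, 1.0, 0.0]
force: [0.4, 0.8, -1.3]
grip_width: 0.383
grip_force: 40.7
pos [555.4 -63.1 149.5] yaw -2.2 tilt 0.01 t 28.1 w 32.6 gf 40.7
tool delta [ -1.1  -0.4 107.5] az 0.001
```

```bash
python3 -m jog '[{"tx":-1,"ty":-0.5,"tz":45,"ax":0,"ay":0,"az":0,"jaw":1},{"tx":0,"ty":0,"tz":35,"ax":0,"ay":0,"az":0,"jaw":1},{"tx":0,"ty":0,"tz":19,"ax":0,"ay":0,"az":0,"jaw":1},{"tx":0,"ty":0,"tz":7.5,"ax":0,"ay":0,"az":0,"jaw":1},{"tx":0,"ty":0,"tz":0,"ax":0,"ay":0,"az":0,"jaw":1}]';python3 h.py 556.5 -63.5 42; python3 -m jog '[{"tx":0,"ty":0,"tz":0,"ax":0,"ay":0,"az":0,"jaw":-0.3},{"tx":0,"ty":0,"tz":0,"ax":0,"ay":0,"az":0,"jaw":-0.3},{"tx":0,"ty":0,"tz":-20,"ax":0,"ay":0,"az":0,"jaw":-0.3},{"tx":0,"ty":0,"tz":-40,"ax":0,"ay":0,"az":0,"jaw":-0.3},{"tx":0,"ty":0,"tz":-50,"ax":0,"ay":0,"az":0,"jaw":-0.3}]'; python3 -m jog '[{"tx":45,"ty":0,"tz":0,"ax":0,"ay":0,"az":0,"jaw":1},{"tx":45,"ty":0,"tz":0,"ax":0,"ay":0,"az":0,"jaw":1},{"tx":45,"ty":0,"tz":0,"ax":0,"ay":0,"az":0,"jaw":1},{"tx":45,"ty":0,"tz":0,"ax":0,"ay":0,"az":0,"jaw":1}]'; python3 - <<'E'
from h import *
go(425,-129,35); c=capture('top'); save(c,'top3.png'); P=cloud(c,T(c)); print('tray',[x for x in discs(c,P,50,(420,640,140,400))])
print([x for x in discs(c,P,63,(530,690,-240,-20))])
c=capture('side'); save(c,'side3.png')
E
```

```text
time_s: 28.75
eef_pos: [556.7, -63.4, 43.1]
ee_rot: [0.0, 0.019, 1.0, -0.0]
force: [0.3, -0.2, -1.3]
grip_width: 0.381
grip_force: 40.7
pos [556.7 -63.4  43.1] yaw -2.2 tilt 0.01 t 28.8 w 32.4 gf 40.7
tool delta [ 0.1 -0.1  1.1] az 0.002
time_s: 29.38
eef_pos: [556.2, -64.0, 153.9]
ee_rot: [-0.0, 0.02, 1.0, 0.0]
force: [0.3, 0.0, 0.8]
grip_width: 0.653
grip_force: 0.0
time_s: 29.88
eef_pos: [375.4, -57.0, 153.2]
ee_rot: [0.001, 0.019, 1.0, -0.0]
force: [0.6, -0.1, -0.8]
grip_width: -0.0
grip_force: 0.0
pos [375.4 -57.  153.2] yaw -2.2 tilt 0.08 t 29.9 w -0.0 gf 0.0
tool delta [-52.2 -70.  118.3] az 0.001
tray [(array([258., 229.]), np.int32(233), 566, 190, 19.2, np.float64(56.0)), (array([215., 260.]), np.int32(239), 496, 281, 19.3, np.float64(55.0)), (array([251., 265.]), np.int32(241), 488, 201, 19.3, np.float64(56.0))]
[(array([375., 199.]), np.int32(193), 632, -67, 16.9, np.float64(69.0)), (array([439., 203.]), np.int32(195), 626, -207, 17.3, np.float64(70.0)), (array([374., 234.]), np.int32(198), 556, -64, 17.0, np.float64(69.0)), (array([405., 234.]), np.int32(200), 555, -132, 17.2, np.float64(69.0))]
```

View pics/top3.png

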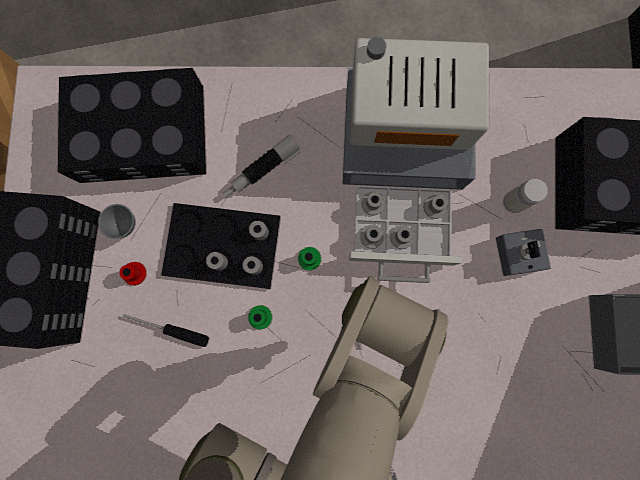

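View pics/side3.png

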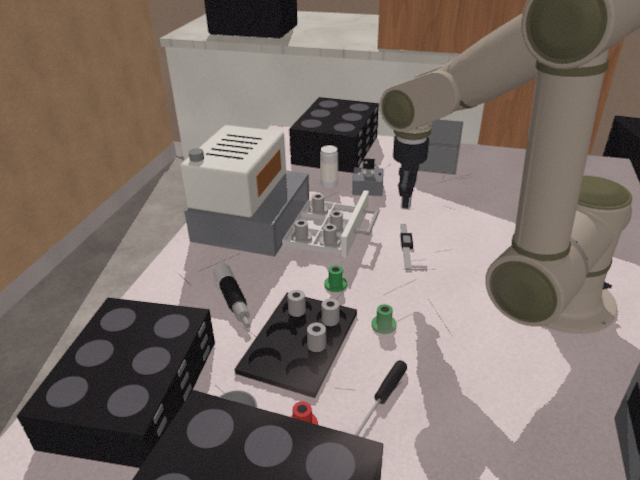

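The top and side pictures show all four hubs standing in the drawer, in four compartments ((375,199), (439,203), (374,234) and (405,234)). Three bushes stand in the tray and nothing is disturbed. Next I go in front of the handle.

```bash
python3 -m jog '[{"tx":-26,"ty":-35,"tz":0,"ax":0,"ay":0,"az":0,"jaw":1},{"tx":-24,"ty":-35,"tz":20,"ax":0,"ay":0,"az":0,"jaw":1},{"tx":0,"ty":0,"tz":40,"ax":0,"ay":0,"az":0,"jaw":1},{"tx":0,"ty":0,"tz":38,"ax":0,"ay":0,"az":0,"jaw":1},{"tx":0,"ty":0,"tz":18,"ax":0,"ay":0,"az":0,"jaw":1}]'; python3 -m jog '[{"tx":0,"ty":0,"tz":0,"ax":0,"ay":0,"az":0,"jaw":1},{"tx":-10,"ty":0,"tz":0,"ax":0,"ay":0,"az":0,"jaw":1},{"tx":-10,"ty":0,"tz":0,"ax":0,"ay":0,"az":0,"jaw":1},{"tx":-8,"ty":0,"tz":0,"ax":0,"ay":0,"az":0,"jaw":1},{"tx":-8,"ty":0,"tz":0,"ax":0,"ay":0,"az":0,"jaw":1}]'; python3 h.py 605 -136 35
```

```text
time_s: 30.6
eef_pos: [424.0, -128.9, 35.3]
ee_rot: [-0.001, 0.02, 1.0, 0.0]
force: [-0.2, -0.1, 0.3]
grip_width: -0.002
grip_force: 0.0
time_s: 31.22
eef_pos: [460.5, -130.3, 36.9]
ee_rot: [0.0, 0.019, 1.0, -0.0]
force: [-1.0, -0.5, 0.5]
grip_width: -0.001
grip_force: 0.7
pos [ 460.5 -130.3   36.9] yaw -2.2 tilt 0.02 t 31.2 w -0.1 gf 0.7
tool delta [-1.446e+02 -1.000e-01  2.000e+00] az 0.001
```

```bash
python3 -m jog '[{"tx":-9,"ty":0,"tz":0,"ax":0,"ay":0,"az":0,"jaw":1},{"tx":-10,"ty":0,"tz":0,"ax":0,"ay":0,"az":0,"jaw":1},{"tx":-10,"ty":0,"tz":0,"ax":0,"ay":0,"az":0,"jaw":1},{"tx":-10,"ty":0,"tz":0,"ax":0,"ay":0,"az":0,"jaw":1},{"tx":-10,"ty":0,"tz":0,"ax":0,"ay":0,"az":0,"jaw":1}]';python3 -m jog '[{"tx":-10,"ty":0,"tz":0,"ax":0,"ay":0,"az":0,"jaw":1},{"tx":-10,"ty":0,"tz":0,"ax":0,"ay":0,"az":0,"jaw":1},{"tx":-10,"ty":0,"tz":0,"ax":0,"ay":0,"az":0,"jaw":1},{"tx":-10,"ty":0,"tz":0,"ax":0,"ay":0,"az":0,"jaw":1},{"tx":-10,"ty":0,"tz":0,"ax":0,"ay":0,"az":0,"jaw":1}]';python3 - <<'E'
from h import *
go(605,-136,35); c=capture('top'); P=cloud(c,T(c)); X,Y,Z=P[...,0],P[...,1],P[...,2]
k=(X>540)&(X<680)&(Y>-240)&(Y<-20)&(Z>72)&(Z<84); print('front edge',np.percentile(X[k],[2,50,98]))
k=(X>600)&(X<760)&(Y>-240)&(Y<-20)&(Z>88)&(Z<102); print('base front',np.percentile(X[k],[1,5,50]))
E
```

```text
time_s: 31.85
eef_pos: [509.5, -132.2, 36.7]
ee_rot: [-0.0, 0.019, 1.0, 0.0]
force: [-1.3, 0.5, 1.3]
grip_width: 0.001
grip_force: 0.8
time_s: 32.48
eef_pos: [559.4, -134.1, 36.7]
ee_rot: [-0.0, 0.019, 1.0, 0.0]
force: [-1.2, 0.3, 0.3]
grip_width: -0.006
grip_force: 0.8
pos [ 559.4 -134.1   36.7] yaw -2.2 tilt 0.01 t 32.5 w -0.5 gf 0.8
tool delta [-45.6  -0.1   1.7] az 0.001
front edge [616.33788155 624.26494587 632.90759342]
base front [674.58341483 679.04055958 707.96561477]
```

```bash
python3 -m jog '[{"tx":-8,"ty":0,"tz":0,"ax":0,"ay":0,"az":0,"jaw":1},{"tx":-8,"ty":0,"tz":0,"ax":0,"ay":0,"az":0,"jaw":1},{"tx":-8,"ty":0,"tz":0,"ax":0,"ay":0,"az":0,"jaw":1},{"tx":-6,"ty":0,"tz":0,"ax":0,"ay":0,"az":0,"jaw":1},{"tx":-4,"ty":0,"tz":0,"ax":0,"ay":0,"az":0,"jaw":1}]';python3 -m jog '[{"tx":-4,"ty":0,"tz":0,"ax":0,"ay":0,"az":0,"jaw":1},{"tx":-4,"ty":0,"tz":0,"ax":0,"ay":0,"az":0,"jaw":1},{"tx":0,"ty":0,"tz":0,"ax":0,"ay":0,"az":0,"jaw":1}]'; python3 h.py 606 -136
```

```text
time_s: 33.15
eef_pos: [593.2, -135.6, 36.8]
ee_rot: [0.0, 0.019, 1.0, -0.0]
force: [-1.7, -0.0, -0.3]
grip_width: -0.001
grip_force: 0.6
time_s: 33.52
eef_pos: [601.1, -135.9, 36.9]
ee_rot: [0.0, 0.019, 1.0, -0.0]
force: [-0.0, 0.1, -0.5]
grip_width: 0.002
grip_force: 0.0
pos [ 601.1 -135.9   36.9] yaw -2.2 tilt 0.05 t 33.5 w 0.1 gf 0.0
tool delta [-4.9  0.1  0. ] az 0.001
```

```bash
python3 -m jog '[{"tx":-3,"ty":0,"tz":0,"ax":0,"ay":0,"az":0,"jaw":1},{"tx":0,"ty":0,"tz":0,"ax":0,"ay":0,"az":0,"jaw":1}]';python3 -m jog '[{"tx":-3,"ty":0,"tz":0,"ax":0,"ay":0,"az":0,"jaw":1},{"tx":0,"ty":0,"tz":0,"ax":0,"ay":0,"az":0,"jaw":1}]'
```

```text
time_s: 33.78
eef_pos: [604.1, -135.9, 36.8]
ee_rot: [0.0, 0.019, 1.0, -0.0]
force: [0.2, 0.1, 0.6]
grip_width: -0.003
grip_force: 0.0
time_s: 34.02
eef_pos: [606.8, -136.0, 36.7]
ee_rot: [-0.0, 0.019, 1.0, 0.0]
force: [-1.9, 0.4, -0.1]
grip_width: 0.004
grip_force: 0.6
```

```bash
python3 -m jog '[{"tx":-3,"ty":0,"tz":0,"ax":0,"ay":0,"az":0,"jaw":1},{"tx":0,"ty":0,"tz":0,"ax":0,"ay":0,"az":0,"jaw":1}]';python3 -m jog '[{"tx":-2,"ty":0,"tz":0,"ax":0,"ay":0,"az":0,"jaw":1},{"tx":0,"ty":0,"tz":0,"ax":0,"ay":0,"az":0,"jaw":1}]';  python3 - <<'E'
from h import *
c=capture('top'); P=cloud(c,T(c)); X,Y,Z=P[...,0],P[...,1],P[...,2]
k=(X>590)&(X<700)&(Y>-240)&(Y<-20)&(Z>72)&(Z<84); print('front edge',np.percentile(X[k],[2,50,98]))
c=capture('side'); P=cloud(c,T(c)); X,Y,Z=P[...,0],P[...,1],P[...,2]
k=(X>590)&(X<760)&(Y>-240)&(Y<-20)&(Z>72)&(Z<84); print('front edge',np.percentile(X[k],[2,50,98])); save(c,'side4.png')
E
```

```text
time_s: 34.28
eef_pos: [606.9, -136.0, 36.6]
ee_rot: [-0.004, 0.019, 1.0, 0.001]
force: [-18.9, -0.1, 12.4]
grip_width: -0.0
grip_force: 10.1
time_s: 34.52
eef_pos: [606.9, -135.9, 36.6]
ee_rot: [-0.007, 0.019, 1.0, 0.001]
force: [-32.8, 1.1, 19.5]
grip_width: 0.004
grip_force: 16.3
front edge [664.47708217 671.23379294 679.7826725 ]
front edge [598.56634617 669.11133822 680.14673957]
```

View pics/side4.png

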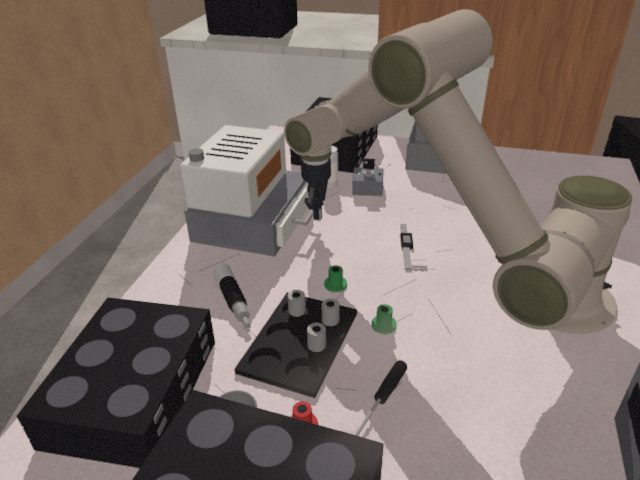

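The side picture shows the drawer front flush against the unit at (290,215), with the gripper at the handle (315,205). The stop held against 33 N, so the drawer is home. I'll back off now.

```bash
python3 -m jog '[{"tx":15,"ty":0,"tz":0,"ax":0,"ay":0,"az":0,"jaw":1},{"tx":40,"ty":0,"tz":0,"ax":0,"ay":0,"az":0,"jaw":1},{"tx":30,"ty":0,"tz":-30,"ax":0,"ay":0,"az":0,"jaw":1},{"tx":0,"ty":0,"tz":-50,"ax":0,"ay":0,"az":0,"jaw":0},{"tx":0,"ty":0,"tz":-55,"ax":0,"ay":0,"az":-0.098,"jaw":0}]'; python3 -m jog '[{"tx":0,"ty":0,"tz":0,"ax":0,"ay":0,"az":-0.098,"jaw":0},{"tx":0,"ty":0,"tz":0,"ax":0,"ay":0,"az":0,"jaw":0}]'; python3 - <<'E'
from h import *
go(522,-396,150,9); print(sense()['joints'].round(2)); c=capture('top'); P=cloud(c,T(c)); X,Y,Z=P[...,0],P[...,1],P[...,2]
k=(X>590)&(X<700)&(Y>-240)&(Y<-20)&(Z>72)&(Z<84); print('front edge',np.percentile(X[k],[2,50,98]))
print('tray',[x for x in discs(c,P,50,(420,640,140,400))])
E
```

```text
time_s: 35.25
eef_pos: [526.5, -132.9, 173.2]
ee_rot: [0.0, -0.03, 1.0, 0.0]
force: [0.8, 0.4, 0.6]
grip_width: 0.421
grip_force: 0.0
time_s: 35.5
eef_pos: [526.9, -132.9, 172.0]
ee_rot: [0.0, -0.078, 0.997, -0.0]
force: [-0.5, 0.0, -0.4]
grip_width: 0.5
grip_force: 0.0
pos [ 526.9 -132.9  172. ] yaw 8.9 tilt 0.05 t 35.5 w 42.5 gf 0.0
tool delta [  45.8 -259.1   22. ] az -0.001
[-0.46  0.4   1.53  0.    1.21 -2.19]
front edge [662.84734433 670.90810695 679.64553813]
tray [(array([258., 229.]), np.int32(232), 566, 190, 18.9, np.float64(55.0)), (array([215., 260.]), np.int32(241), 496, 281, 19.3, np.float64(54.0)), (array([251., 265.]), np.int32(241), 488, 201, 19.1, np.float64(56.0))]
```

```bash
python3 -m jog '[{"tx":9,"ty":-52,"tz":0,"ax":0,"ay":0,"az":0,"jaw":0},{"tx":9,"ty":-52,"tz":0,"ax":0,"ay":0,"az":0,"jaw":0},{"tx":9,"ty":-52,"tz":0,"ax":0,"ay":0,"az":0,"jaw":0},{"tx":9,"ty":-52,"tz":0,"ax":0,"ay":0,"az":0,"jaw":0},{"tx":10,"ty":-51,"tz":0,"ax":0,"ay":0,"az":0,"jaw":0}]'; python3 -m jog '[{"tx":0,"ty":0,"tz":0,"ax":0,"ay":0,"az":0,"jaw":0}]'; python3 - <<'E'
from h import *
go(522,-396,64,9); s=sense(); c=capture('wrist'); save(c,'w5.png'); P=cloud(c,T(c,s)); X,Y,Z=P[...,0],P[...,1],P[...,2]
k=(abs(X-522)<40)&(abs(Y+396)<40)&(Z>90)&(Z<104); print(k.sum(),cv2.minAreaRect(P[k][:,:2].astype(np.float32)),Z[k].max())
E
```

```text
time_s: 36.17
eef_pos: [521.6, -397.5, 170.6]
ee_rot: [-0.0, -0.077, 0.997, 0.001]
force: [0.8, -0.7, -0.3]
grip_width: 0.503
grip_force: 0.0
time_s: 36.3
eef_pos: [520.7, -398.9, 169.8]
ee_rot: [-0.001, -0.076, 0.997, 0.001]
force: [-0.0, 0.5, -0.2]
grip_width: 0.499
grip_force: 0.0
pos [ 520.7 -398.9  169.8] yaw 8.7 tilt 0.1 t 36.3 w 42.5 gf 0.0
tool delta [ -1.9   2.5 105.8] az -0.006
923 ((520.574951171875, -396.5269775390625), (34.111732482910156, 9.926106452941895), 8.841178894042969) 101.34541254188571
```

View pics/w5.png

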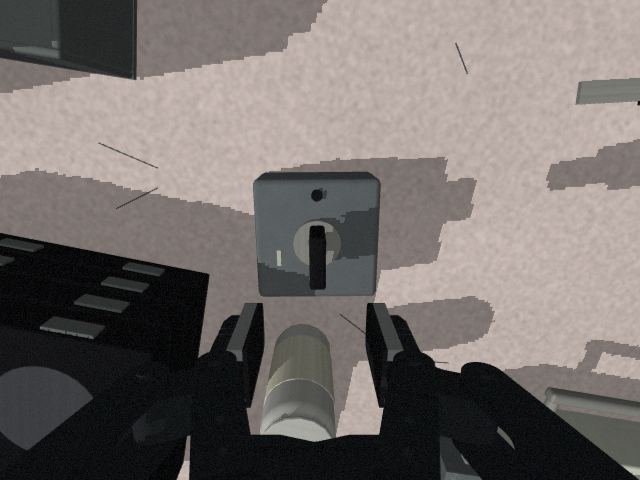

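The wrist picture shows the key bow at (318,257), aligned with the fingers and clear of the spray can at (300,390).

```bash
python3 -m jog '[{"tx":-0.5,"ty":2,"tz":30,"ax":0,"ay":0,"az":0,"jaw":0.1},{"tx":0,"ty":0,"tz":35,"ax":0,"ay":0,"az":0,"jaw":0.1},{"tx":0,"ty":0,"tz":28,"ax":0,"ay":0,"az":0,"jaw":0.1},{"tx":0,"ty":0,"tz":12,"ax":0,"ay":0,"az":0,"jaw":0.1},{"tx":0,"ty":0,"tz":0,"ax":0,"ay":0,"az":0,"jaw":0.1}]'; python3 h.py 521 -396.3 64 8.9
```

```text
time_s: 36.98
eef_pos: [522.2, -393.2, 66.5]
ee_rot: [-0.0, -0.079, 0.997, 0.0]
force: [0.6, 0.9, 0.1]
grip_width: 0.453
grip_force: 0.0
pos [ 522.2 -393.2   66.5] yaw 9.0 tilt 0.06 t 37.0 w 38.5 gf 0.0
tool delta [ 1.7 -2.9  2.5] az 0.002
```

```bash
python3 -m jog '[{"tx":1.5,"ty":-2.9,"tz":1,"ax":0,"ay":0,"az":0,"jaw":0.1},{"tx":0,"ty":0,"tz":0,"ax":0,"ay":0,"az":0,"jaw":0.1},{"tx":0,"ty":0,"tz":0,"ax":0,"ay":0,"az":0,"jaw":1},{"tx":0,"ty":0,"tz":0,"ax":0,"ay":0,"az":0,"jaw":1},{"tx":0,"ty":0,"tz":0,"ax":0,"ay":0,"az":0,"jaw":1}]' 40;python3 -m jog '[{"tx":0,"ty":0,"tz":0,"ax":0,"ay":0,"az":0,"jaw":1},{"tx":0,"ty":0,"tz":0,"ax":0,"ay":0,"az":0,"jaw":1}]'; python3 h.py 521 -396.3 64 8.9
```

```text
time_s: 37.6
eef_pos: [521.2, -397.1, 66.2]
ee_rot: [0.0, -0.078, 0.997, -0.0]
force: [-1.2, -0.2, 3.4]
grip_width: 0.109
grip_force: 39.1
time_s: 37.85
eef_pos: [521.2, -397.1, 66.2]
ee_rot: [0.0, -0.078, 0.997, -0.0]
force: [-1.7, 0.4, 5.2]
grip_width: 0.113
grip_force: 39.3
pos [ 521.2 -397.1   66.2] yaw 9.0 tilt 0.03 t 37.9 w 9.6 gf 39.3
tool delta [0.  0.8 2.2] az 0.002
```

```bash
python3 -m jog '[{"tx":0,"ty":0,"tz":0,"ax":0,"ay":0,"az":0.14,"jaw":1},{"tx":0,"ty":0,"tz":0,"ax":0,"ay":0,"az":0.14,"jaw":1},{"tx":0,"ty":0,"tz":0,"ax":0,"ay":0,"az":0.14,"jaw":1},{"tx":0,"ty":0,"tz":0,"ax":0,"ay":0,"az":0.14,"jaw":1},{"tx":0,"ty":0,"tz":0,"ax":0,"ay":0,"az":0.14,"jaw":1}]';python3 -m jog '[{"tx":0,"ty":0,"tz":0,"ax":0,"ay":0,"az":0.12,"jaw":1},{"tx":0,"ty":0,"tz":0,"ax":0,"ay":0,"az":0.11,"jaw":1},{"tx":0,"ty":0,"tz":0,"ax":0,"ay":0,"az":0.09,"jaw":1},{"tx":0,"ty":0,"tz":0,"ax":0,"ay":0,"az":0,"jaw":1}]'; python3 - <<'E'
from h import *
go(521,-396.3,64,8.9-60.2); s=sense(); print(s['force'].round(1),s['wrist_torque'].round(2))
E
```

```text
time_s: 38.48
eef_pos: [521.2, -396.8, 66.2]
ee_rot: [0.0, 0.27, 0.963, 0.0]
force: [-0.7, 1.5, 5.6]
grip_width: 0.111
grip_force: 40.6
time_s: 38.98
eef_pos: [521.3, -396.8, 66.2]
ee_rot: [0.0, 0.418, 0.908, 0.0]
force: [-0.3, 1.6, 5.7]
grip_width: 0.114
grip_force: 41.2
pos [ 521.3 -396.8   66.2] yaw -49.5 tilt 0.02 t 39.0 w 9.7 gf 41.2
tool delta [0.6 0.1 2.2] az 0.032
[-0.3  1.6  5.7] [0.36 0.1  0.08]
```

```bash
python3 -m jog '[{"tx":0,"ty":0,"tz":0,"ax":0,"ay":0,"az":0.06,"jaw":1},{"tx":0,"ty":0,"tz":0,"ax":0,"ay":0,"az":0,"jaw":1},{"tx":0,"ty":0,"tz":0,"ax":0,"ay":0,"az":0,"jaw":1},{"tx":0,"ty":0,"tz":0,"ax":0,"ay":0,"az":0,"jaw":1},{"tx":0,"ty":0,"tz":0,"ax":0,"ay":0,"az":0,"jaw":1}]';python3 -m jog '[{"tx":0,"ty":0,"tz":0,"ax":0,"ay":0,"az":0,"jaw":1},{"tx":0,"ty":0,"tz":0,"ax":0,"ay":0,"az":0,"jaw":1},{"tx":0,"ty":0,"tz":0,"ax":0,"ay":0,"az":0,"jaw":1},{"tx":0,"ty":0,"tz":0,"ax":0,"ay":0,"az":0,"jaw":1},{"tx":0,"ty":0,"tz":0,"ax":0,"ay":0,"az":0,"jaw":1}]'; python3 - <<'E'
from h import *
go(521,-396.3,64,8.9-60.2); s=sense(); print(s['force'].round(1),s['wrist_torque'].round(2))
c=capture('wrist'); save(c,'w6.png'); P=cloud(c,T(c,s)); X,Y,Z=P[...,0],P[...,1],P[...,2]
k=(abs(X-522)<30)&(abs(Y+396)<30)&(Z>88)&(Z<106); print(k.sum(),cv2.minAreaRect(P[k][:,:2].astype(np.float32)) if k.sum()>5 else '')
E
```

```text
time_s: 39.6
eef_pos: [521.3, -396.8, 66.2]
ee_rot: [0.0, 0.445, 0.896, 0.0]
force: [-0.8, 2.2, 5.7]
grip_width: 0.113
grip_force: 48.9
time_s: 40.22
eef_pos: [521.3, -396.8, 66.2]
ee_rot: [0.0, 0.445, 0.896, 0.0]
force: [-1.1, 2.5, 6.3]
grip_width: 0.114
grip_force: 48.9
pos [ 521.3 -396.8   66.2] yaw -52.8 tilt 0.02 t 40.2 w 9.7 gf 48.9
tool delta [0.5 0.  2.2] az -0.027
[-1.1  2.5  6.3] [0.39 0.15 0.37]
5013 ((516.7219848632812, -394.7964172363281), (33.552330017089844, 34.93222427368164), 2.328866958618164)
```

View pics/w6.png

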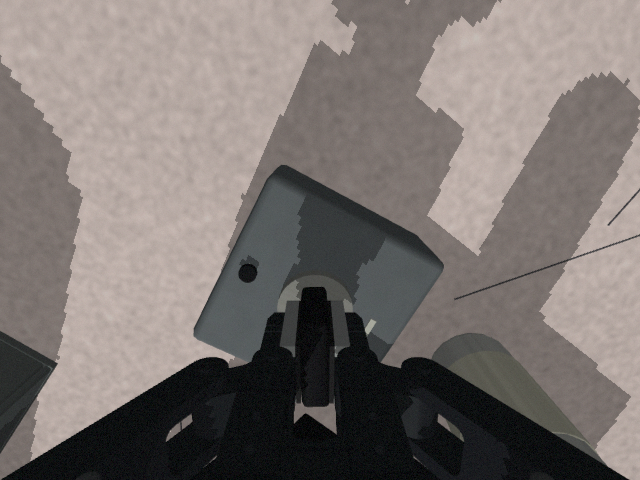

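The picture shows the bow lined up with the fingers at (315,340). The torque rose to 0.37 Nm, so the key is against its stop and has been held there for over a second. Letting go.

```bash
python3 -m jog '[{"tx":0,"ty":0,"tz":0,"ax":0,"ay":0,"az":0,"jaw":-1},{"tx":0,"ty":0,"tz":0,"ax":0,"ay":0,"az":0,"jaw":-1},{"tx":0,"ty":0,"tz":0,"ax":0,"ay":0,"az":0,"jaw":-1},{"tx":0,"ty":0,"tz":0,"ax":0,"ay":0,"az":0,"jaw":-1},{"tx":0,"ty":0,"tz":-20,"ax":0,"ay":0,"az":0,"jaw":-1}]';python3 -m jog '[{"tx":0,"ty":0,"tz":-45,"ax":0,"ay":0,"az":0,"jaw":-1},{"tx":0,"ty":0,"tz":-45,"ax":0,"ay":0,"az":0,"jaw":-1},{"tx":40,"ty":0,"tz":-20,"ax":0,"ay":0,"az":0,"jaw":-1},{"tx":45,"ty":0,"tz":0,"ax":0,"ay":0,"az":0,"jaw":-1},{"tx":45,"ty":0,"tz":0,"ax":0,"ay":0,"az":0,"jaw":-1}]';python3 -m jog '[{"tx":0,"ty":0,"tz":0,"ax":0,"ay":0,"az":0,"jaw":-1},{"tx":0,"ty":0,"tz":0,"ax":0,"ay":0,"az":0,"jaw":-1}]'; python3 - <<'E'
from h import *
c=capture('top'); save(c,'top7.png'); P=cloud(c,T(c)); X,Y,Z=P[...,0],P[...,1],P[...,2]
k=(X>590)&(X<700)&(Y>-240)&(Y<-20)&(Z>72)&(Z<84); print('front edge',np.percentile(X[k],[2,50,98]))
print('tray',[x for x in discs(c,P,50,(420,640,140,400))])
k=(abs(X-522)<40)&(abs(Y+396)<40)&(Z>85)&(Z<110); print(k.sum(),cv2.minAreaRect(P[k][:,:2].astype(np.float32)))
E
```

```text
time_s: 40.9
eef_pos: [520.4, -396.4, 84.4]
ee_rot: [-0.002, 0.445, 0.895, 0.001]
force: [-0.4, 0.2, 0.3]
grip_width: 1.0
grip_force: 0.0
time_s: 41.52
eef_pos: [441.7, -292.2, 195.9]
ee_rot: [0.0, 0.445, 0.895, -0.0]
force: [1.0, -0.9, 0.7]
grip_width: 1.004
grip_force: 0.0
time_s: 41.78
eef_pos: [443.0, -294.0, 196.1]
ee_rot: [0.001, 0.445, 0.895, -0.0]
force: [1.3, -0.4, 0.6]
grip_width: 0.996
grip_force: 0.0
front edge [659.46438151 668.72826083 678.62290603]
tray [(array([258., 229.]), np.int32(234), 566, 190, 19.1, np.float64(56.0)), (array([215., 260.]), np.int32(239), 497, 281, 19.2, np.float64(55.0)), (array([251., 265.]), np.int32(242), 487, 201, 18.9, np.float64(56.0))]
0 ((0.0, 0.0), (0.0, 0.0), 0.0)
```

View pics/top7.png

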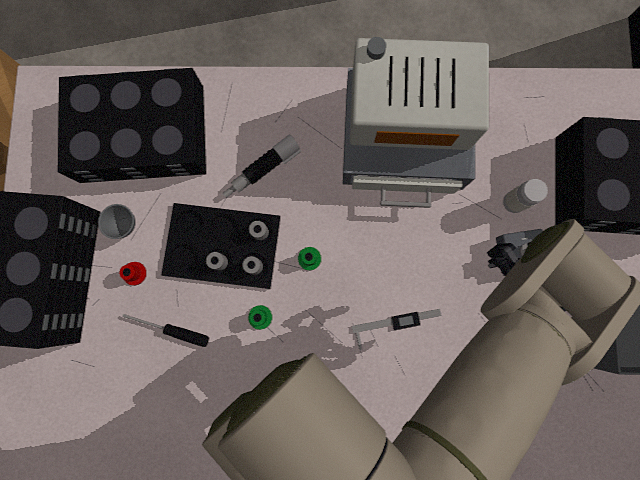

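The picture shows the drawer shut at (407,183), the tray and bystanders untouched, and the key hidden by the arm. I'll swing clear and check the key.

```bash
python3 -m jog '[{"tx":40,"ty":0,"tz":-10,"ax":0,"ay":0,"az":0,"jaw":-1},{"tx":40,"ty":20,"tz":-10,"ax":0,"ay":0,"az":0,"jaw":-1},{"tx":40,"ty":20,"tz":0,"ax":0,"ay":0,"az":0,"jaw":-1},{"tx":0,"ty":0,"tz":0,"ax":0,"ay":0,"az":0,"jaw":-1},{"tx":0,"ty":0,"tz":0,"ax":0,"ay":0,"az":0,"jaw":-1}]'; python3 - <<'E'
from h import *
print(sense()['eef_pos'].round())
for n in ['top','side']:
    c=capture(n); P=cloud(c,T(c)); X,Y,Z=P[...,0],P[...,1],P[...,2]
    k=(abs(X-522)<40)&(abs(Y+396)<40)&(Z>88)&(Z<108); print(n,k.sum(),cv2.minAreaRect(P[k][:,:2].astype(np.float32)))
E
```

```text
time_s: 42.45
eef_pos: [402.7, -174.4, 215.8]
ee_rot: [0.0, 0.445, 0.895, -0.0]
force: [-0.2, 0.6, -0.2]
grip_width: 1.0
grip_force: 0.0
[ 403. -174.  216.]
top 110 ((522.22802734375, -396.9494934082031), (32.90266799926758, 11.337467193603516), 9.795483589172363)
side 49 ((524.3761596679688, -395.4932556152344), (29.578725814819336, 22.361188888549805), 5.548780918121338)
```

```bash
python3 -c "
from rig import finish_job
print(finish_job())"
```

```text
the job is handed in; nothing more can be done
None
```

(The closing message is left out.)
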